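# Knock jammed spacers out of the clipped vials

## Task

Empty the four vials on the rail, lifting each up out of its sprung catches. Where a brass spacer is jammed in the neck, tip the vial mouth down over the steel knock-out tray and tap its rim on the cross bar until the spacer drops into the tray; some vials hold none. Put every emptied vial in the black bin, and leave the screwdriver and the carton where they are.

Things in the scene. Friction and masses are not known exactly. Their poses are not given: they have to be found in the camera images.
- rail: aluminium rail fixed to the bench, plate 100 x 330 x 20 mm with four snap-in stations at y = -127.5, -42.5, +42.5, +127.5 mm along it; origin centre of its underside. At a station a vial lies across the rail (along the rail's x) on two black saddles. The middle 50 mm of the vial is free for fingers on both sides, down to 20 mm above the bench
- rail_axis (a point): point 65 mm above the bench over the rail's centre, at the height of the lying vials' centre lines. Two sprung steel catches per station, one on each side, hold the vial 36 mm before and behind its middle with noses over its top edges (up to 88 mm above the bench); pulling straight up with about 4 to 8 N pops it free
- tray: dark steel knock-out tray fixed to the bench, 200 (x) x 170 (y) x 35 mm, 4 mm walls; origin centre of its underside, on the bench. A round steel cross bar 10 mm thick runs across it along its y axis, over its middle, between two cheeks 80 mm high at y = +-83 mm
- bar_mid (a point): centre of the tray's steel cross bar, 70 mm above the bench; axes as the tray's (bar along y)
- bin: loose black plastic bin for empty vials, 190 (x) x 170 (y) x 60 mm, 4 mm walls, 0.6 kg; origin centre of its underside
- driver: bystander: screwdriver, 175 mm long, lying along its x axis; origin at its underside
- carton: bystander: small cardboard carton 90 x 70 x 60 mm; origin centre of its underside
- vial1_mid (a point): clear square plastic vial, 70 g: body 30 x 30 mm, from 42 mm before to 48 mm behind this point, then a neck 24 x 24 mm that ends in the open, orange-rimmed mouth 68 mm before it; bore 16 mm square and 47 mm deep, solid behind that, blue bottom. Point on the centre line, where to grasp. x axis along the vial towards the blue bottom (mouth at -x); z up as it lies in the rail
- vial1_mouth (a point): centre of the vial's open mouth. A sprung red tongue in the neck pinches the brass spacer: gravity and calm carrying do not free it, even mouth down. Each sharp knock of the rim on the bar, driven along the vial's axis mouth first at 0.15 to 0.3 m/s, shifts it 1 to 4 mm; it comes free after about 2.5 mm. Back off after a knock to let it fall
- spacer1_c (a point): brass spacer 1, cylinder 14 mm diameter, 20 mm long, 22 g, jammed in the neck of vial 1 at the start (54.5 mm from the vial's point); point at its centre, x along its axis
- vial2_mid (a point): clear square plastic vial, 70 g: body 30 x 30 mm, from 42 mm before to 48 mm behind this point, then a neck 24 x 24 mm that ends in the open, orange-rimmed mouth 68 mm before it; bore 16 mm square and 47 mm deep, solid behind that, blue bottom. Point on the centre line, where to grasp. x axis along the vial towards the blue bottom (mouth at -x); z up as it lies in the rail
- vial2_mouth (a point): centre of the vial's open mouth. A sprung red tongue in the neck pinches the brass spacer: gravity and calm carrying do not free it, even mouth down. Each sharp knock of the rim on the bar, driven along the vial's axis mouth first at 0.15 to 0.3 m/s, shifts it 1 to 4 mm; it comes free after about 2.5 mm. Back off after a knock to let it fall
- spacer2_c (a point): brass spacer 2, cylinder 14 mm diameter, 20 mm long, 22 g, jammed in the neck of vial 2 at the start (54.5 mm from the vial's point); point at its centre, x along its axis
- vial3_mid (a point): clear square plastic vial, 70 g: body 30 x 30 mm, from 42 mm before to 48 mm behind this point, then a neck 24 x 24 mm that ends in the open, orange-rimmed mouth 68 mm before it; bore 16 mm square and 47 mm deep, solid behind that, blue bottom. Point on the centre line, where to grasp. x axis along the vial towards the blue bottom (mouth at -x); z up as it lies in the rail
- vial3_mouth (a point): centre of the vial's open mouth. A sprung red tongue in the neck pinches the brass spacer: gravity and calm carrying do not free it, even mouth down. Each sharp knock of the rim on the bar, driven along the vial's axis mouth first at 0.15 to 0.3 m/s, shifts it 1 to 4 mm; it comes free after about 2.5 mm. Back off after a knock to let it fall
- spacer3_c (a point): brass spacer 3, cylinder 14 mm diameter, 20 mm long, 22 g, jammed in the neck of vial 3 at the start (54.5 mm from the vial's point); point at its centre, x along its axis
- vial4_mid (a point): clear square plastic vial, 70 g: body 30 x 30 mm, from 42 mm before to 48 mm behind this point, then a neck 24 x 24 mm that ends in the open, orange-rimmed mouth 68 mm before it; bore 16 mm square and 47 mm deep, solid behind that, blue bottom. Point on the centre line, where to grasp. x axis along the vial towards the blue bottom (mouth at -x); z up as it lies in the rail
- vial4_mouth (a point): centre of the vial's open mouth. A sprung red tongue in the neck pinches the brass spacer: gravity and calm carrying do not free it, even mouth down. Each sharp knock of the rim on the bar, driven along the vial's axis mouth first at 0.15 to 0.3 m/s, shifts it 1 to 4 mm; it comes free after about 2.5 mm. Back off after a knock to let it fall
- spacer4_c (a point): brass spacer 4, cylinder 14 mm diameter, 20 mm long, 22 g, jammed in the neck of vial 4 at the start (54.5 mm from the vial's point); point at its centre, x along its axis

How it is judged:
By the outcome, as a careful person would: the job done as asked, in the order asked, and still so for the second after the job is handed in, with the robot touching nothing.
Of spacer1, spacer2, spacer3, spacer4 only 2 to 4 are there at a start; the rules pass over those that are not, and their reading is None.
At some moment in a run one of bin may be knocked a few centimetres aside while the robot is not near it.
It also fails if it takes over 208 s, if anything falls off the work surface, if the arm or the gripper's body presses on something with over 40 N, if the wrist force passes 120 N, or if a joint passes its speed limit or range.

## Robot

A 6-joint arm with a two-finger parallel gripper is mounted at the origin on the work surface. World frame = base frame: x ahead of the robot, y to its left, z up, the work surface at z = 0. Lengths are in m, angles in rad, forces in N, time in s.
With the tool pointing down it reaches from about 0.325 to 0.775 m from the base axis. Payload 5.5 kg.
Tool frame: the origin (TCP) lies between the finger pads; the fingertips stand manip.tip_reach ahead of it and the grasp point (between the pads) lies 6 mm ahead of it (manip.tip_reach is the distance from the TCP to the fingertips, in m); z points along the fingers, y is the line along which they close (so a half turn about z gives the same grasp; the last joint's range is limited). The gripper opens to 88 mm and grips with 3 to 60 N. Pads are 20 mm wide; open, the fingers measure 115 mm over their backs; the gripper's body (75 mm by 178 mm) begins 61 mm behind the grasp point.
Start: joints at [1.268, 0.091, 1.231, -0, 1.82, -0.057], TCP at [0.146, 0.582, 0.248] pointing down, gripper open.
Joint ranges: [-2.87, 2.87], [-0.86, 2.18], [0.17, 2.46], [-1.51, 4.65], [0.06, 2.69], [-2.65, 2.65]. Speed limits (rad/s): [2.57, 2.57, 3.01, 3.14, 3.14, 3.14].

## Interface

Orientations are given as a unit quaternion [x, y, z, w].
In Python, from workcell import manip gives the robot as it stands.
- The arm moves only by the tool apply_moves, never from a script. Its argument "deltas" is a list of rows, each an object with "offset": the shift along the world's x, y, z in units of 25 mm (1.0 is 25 mm), a list of three; "rot": the turn, a rotation vector about the world's x, y, z in units of pi rad (1.0 is pi rad), a list of three; "jaw": the finger opening in mm, from 0 to 87.8. In form: [{"offset": [tx, ty, tz], "rot": [wx, wy, wz], "jaw": jaw}, ...]. A call has 1 to 12 rows; each row shifts and turns the commanded pose from where the row before left it; what a row does not reach is not made up. A row lasts 1/12 s, in which the tool goes at most 41.7 mm and 7.16 degrees, less where a joint would pass 70% of its speed; a pose out of reach is approached as far as the arm can. A call with a number of a shift or a turn outside -1 to 1 is refused whole. A call with a gripper value outside its range is refused whole. The fingers move at their own pace and stop on an object; "squeeze" is the grip in N (left out, the last holds). Time passes only in rows, so rows that do not move let the fingers close. It gives the time, the measured TCP pose, the force, the opening and the grip force at its end, in the units of the state.
- manip.get_state(): the state, without advancing time (a new reading comes with each control period).
- manip.read_camera(name): name is "side" or "top"; returns a dict with "frame" (480x640x3 uint8, blue, green, red), "range_z" (480x640 float32, m along the optical axis (not along the pixel's ray), 0 where there is no reading), "fx", "fy", "cx", "cy" (pixels), "D" ([k1, k2, p1, p2, k3] as OpenCV has them; the pictures are not rectified), "world_from_camera" (4x4, takes a point from camera to world coordinates). Camera axes: x right, y up, looking along -z (the intrinsics and any distortion apply to the point x, -y, -z); pixel columns grow to the right and rows downward; lengths in m; the calibration is good to about 2 mm. A picture is of the moment at which its call begins.
- manip.job_done(): hands the job in; it is judged then, once.
The state is a dict: "clock": time; "qpos": joint angles; "joint_velocities": joint speeds; "joint_efforts": joint torques, N m; "tcp_pos": TCP position; "ee_rot": TCP orientation; "ft_force": force on the tool from outside, world axes, zero at the start; "moment": the same for the moment, N m; "width": finger opening in m; "grip_force": force on a finger pad.
Only numpy, scipy, OpenCV 4.12 (cv2) and the standard library are available. Lean on these libraries where they do the work, as an engineer would, in place of code of your own. Each camera call takes 0.05 s, during which the arm holds its last target. There are 200 camera calls.

## Working session

There is one attempt and no reset: what is moved stays moved. The work goes in short steps, Python scripts to look and compute and a tool call to move; the robot and the scene stay as the last step left them, time stands still between calls to the robot, and variables do not carry over. Pictures are saved under pics/ and viewed, at most 14 in all, crops included, and the job is handed in when it is done.

Besides the shell and the picture viewer there is one more tool, called as a command line: name --argument value ..., lists and objects as JSON in quotes. apply_moves: Moves the arm, as the interface text tells. Its arguments: {"type":"object","properties":{"deltas":{"type":"array","items":{"type":"object","properties":{"offset":{"type":"array","items":{"type":"number"}},"rot":{"type":"array","items":{"type":"number"}},"jaw":{"type":"number"}}}},"squeeze":{"type":"number"}},"required":["deltas"]}

```bash
ls; mkdir -p pics; cat > h.py <<'E'
import numpy as np, cv2
from workcell import manip
def cam(n,save=None):
    c=manip.read_camera(n)
    if save: cv2.imwrite('pics/'+save,c['frame'])
    return c
def xyz(c):
    K=np.array([[c['fx'],0,c['cx']],[0,c['fy'],c['cy']],[0,0,1]])
    h,w=c['range_z'].shape
    u,v=np.meshgrid(np.arange(w),np.arange(h))
    p=cv2.undistortPoints(np.stack([u,v],-1).reshape(-1,1,2).astype(np.float64),K,np.array(c['D'])).reshape(h,w,2)
    z=c['range_z']
    P=np.stack([p[...,0]*z,-p[...,1]*z,-z,np.ones_like(z)],-1)
    W=(P@np.array(c['world_from_camera']).T)[...,:3]
    W[z==0]=np.nan
    return W
E
python3 - <<'E'
from h import *
s=manip.get_state();print(s, manip.tip_reach)
for n in('top','side'):
    c=cam(n,n+'0.png'); print(n,c['fx'],c['D'],np.round(c['world_from_camera'],3).tolist())
    np.save(n+'0.npy',xyz(c))
E
```

```text
pics
{'clock': 0.0, 'qpos': array([ 1.26829677e+00,  9.18820699e-02,  1.23188121e+00, -1.96084659e-05,
        1.81980010e+00, -5.67040231e-02]), 'joint_velocities': array([ 1.25705650e-03,  2.24308204e-03, -8.33156898e-04, -8.13064917e-04,
       -2.31967948e-05, -2.46837173e-03]), 'joint_efforts': array([ 1.33819420e-03, -4.46476614e+01, -4.06429482e+01,  6.98750163e-02,
        2.99029460e-02, -1.63303703e-04]), 'tcp_pos': array([0.14593287, 0.58172681, 0.24649558]), 'ee_rot': array([ 1.22590959e-01,  9.92456793e-01, -9.71208965e-04, -1.66671310e-04]), 'ft_force': array([-0.09637534,  0.01317519, -0.25484509]), 'moment': array([ 0.0105996 , -0.0374604 , -0.01187202]), 'grip_force': 0.0, 'width': 0.08788697664580324} 0.025
top 519.6067053767456 [-0.12125674  0.          0.          0.          0.        ] [[0.023, 0.986, -0.167, 0.446], [-0.999, 0.027, 0.023, 0.055], [0.027, 0.166, 0.986, 1.147], [0.0, 0.0, 0.0, 1.0]]
side 433.84375825641985 [-0.09492715  0.          0.          0.          0.        ] [[-0.931, 0.255, -0.259, 0.385], [-0.364, -0.679, 0.638, 0.61], [-0.013, 0.689, 0.725, 0.72], [0.0, 0.0, 0.0, 1.0]]
```

View pics/top0.png

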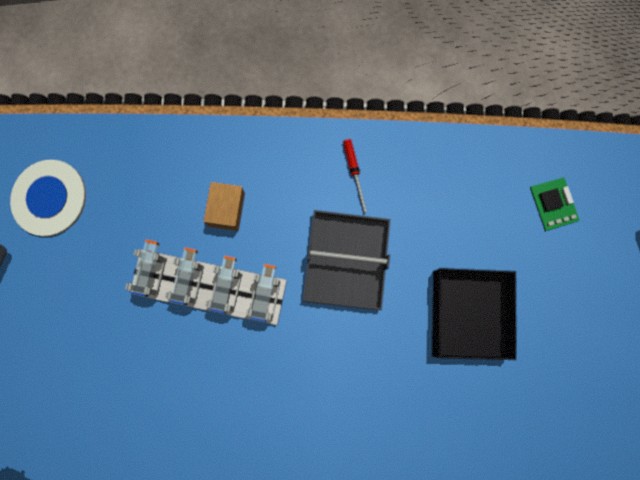

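View pics/side0.png

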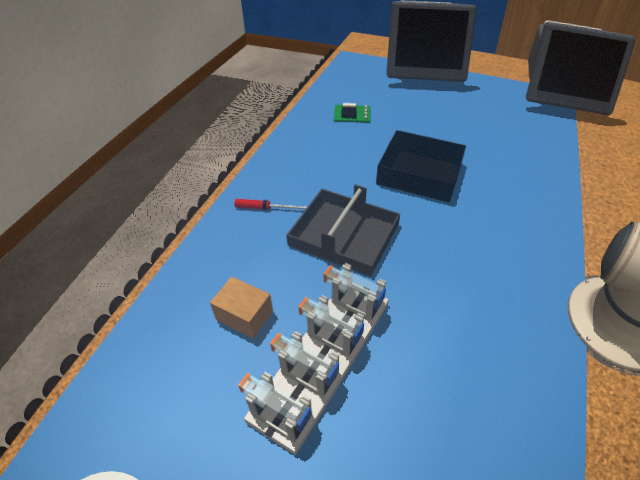

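The top view shows the rail at px (135–285, 240–325) with mouths away from the base, the tray at (345,260), the bin at (475,315), the carton at (223,205) and the driver at (355,175). The side view agrees. Next I'll zoom in and measure.

```bash
python3 - <<'E'
from h import *
t=cv2.imread('pics/top0.png');s=cv2.imread('pics/side0.png')
a=cv2.resize(t[225:335,120:300],None,fx=4,fy=4,interpolation=cv2.INTER_CUBIC)[:, :720]
cv2.imwrite('pics/tc.png',a)
b=cv2.resize(s[255:455,230:400],None,fx=3,fy=3,interpolation=cv2.INTER_CUBIC)
cv2.imwrite('pics/sc.png',b)
W=np.load('top0.npy');S=np.load('side0.npy')
hsv=cv2.cvtColor(t,cv2.COLOR_BGR2HSV)
def rect(P,n):
    r=cv2.minAreaRect(P[:,:2].astype(np.float32)*1000);print(n,len(P),np.round(r[0],1),np.round(r[1],1),round(r[2],1),'z',np.round(np.percentile(P[:,2],[2,50,98]),4))
def reg(u0,v0,u1,v1,zlo,zhi,n):
    P=W[v0:v1,u0:u1].reshape(-1,3);P=P[(P[:,2]>zlo)&(P[:,2]<zhi)];rect(P,n);return P
reg(110,225,300,340,0.012,0.03,'railplate')
reg(290,195,405,325,0.025,0.04,'traywall')
reg(290,195,405,325,0.066,0.076,'bar')
reg(290,195,405,325,0.077,0.09,'cheeks')
reg(420,255,530,370,0.05,0.07,'bin')
reg(195,170,255,240,0.05,0.07,'carton')
reg(330,130,380,215,0.006,0.05,'driver')
for nm,img,X in(('top',t,W),('side',s,S)):
    h=cv2.cvtColor(img,cv2.COLOR_BGR2HSV)
    m=((h[...,0]<13)&(h[...,1]>130)&(h[...,2]>110)&(X[...,2]>.045)&(X[...,2]<.1)).astype(np.uint8)
    n,l,st,ce=cv2.connectedComponentsWithStats(m)
    for i in range(1,n):
        if st[i,4]>8: P=X[l==i];print(nm,'or',st[i,4],ce[i].round(),np.nanmean(P,0).round(4))
    # vial tops
P=reg(110,225,300,340,0.074,0.0835,'vialtops')
m=((W[...,2]>.074)&(W[...,2]<.0835)).astype(np.uint8);m[:225]=0;m[340:]=0;m[:,:110]=0;m[:,300:]=0
n,l,st,ce=cv2.connectedComponentsWithStats(m)
for i in range(1,n):
    if st[i,4]>40: rect(W[l==i],'v%s'%ce[i].round())
E
```

```text
railplate 2948 [572.9 263.1] [332.2 195.2] 80.3 z [0.0161 0.0209 0.0268]
traywall 702 [591.8 -30. ] [168.6 201.1] 84.7 z [0.0268 0.035  0.0393]
bar 272 [587.7 -29.9] [168.3  25.5] 86.5 z [0.0697 0.0737 0.0759]
cheeks 112 [592.1 -29.9] [168.1  29.9] 84.6 z [0.077  0.0786 0.0842]
bin 882 [ 479.6 -307.6] [172.6 191.8] 88.8 z [0.0505 0.059  0.0642]
carton 1396 [702.2 241.9] [72.4 92.8] 83.5 z [0.0549 0.0607 0.0652]
driver 569 [793.  -45.7] [204.6 112.2] 0.7 z [0.0061 0.0187 0.0368]
top or 20 [150. 242.] [0.6118 0.3855 0.0781]
top or 15 [188. 249.] [0.5976 0.3043 0.0788]
top or 16 [228. 258.] [0.5827 0.2195 0.0773]
top or 14 [269. 266.] [0.5677 0.1342 0.0777]
side or 26 [327. 270.] [0.5711 0.1369 0.0758]
side or 24 [302. 303.] [0.5858 0.2219 0.0769]
side or 28 [274. 340.] [0.6006 0.3061 0.0766]
side or 28 [244. 379.] [0.6147 0.3865 0.0772]
vialtops 2987 [535.4 268. ] [303. 116.] 80.2 z [0.0751 0.08   0.0833]
v[144. 268.] 711 [557.5 395.9] [ 32.5 115.9] 79.2 z [0.0749 0.08   0.0833]
v[183. 276.] 754 [543.1 311.6] [ 32.9 116. ] 78.6 z [0.0751 0.08   0.0832]
v[223. 285.] 731 [527.7 226.9] [ 34.1 115. ] 79.0 z [0.0751 0.08   0.0833]
v[263. 293.] 726 [513.8 143.9] [ 30.7 115. ] 80.6 z [0.0754 0.0799 0.0833]
```

View pics/tc.png

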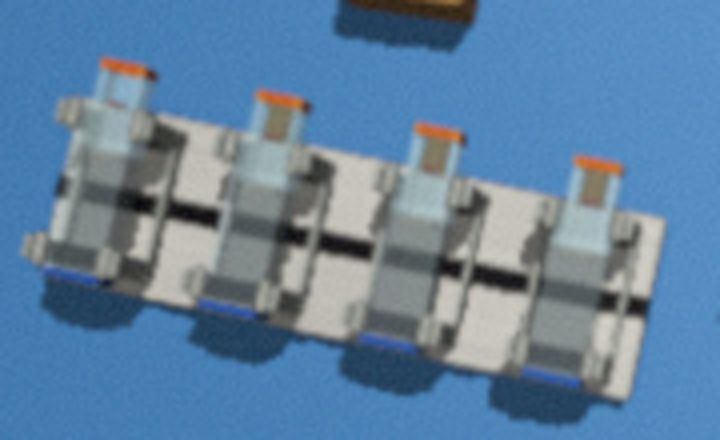

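View pics/sc.png

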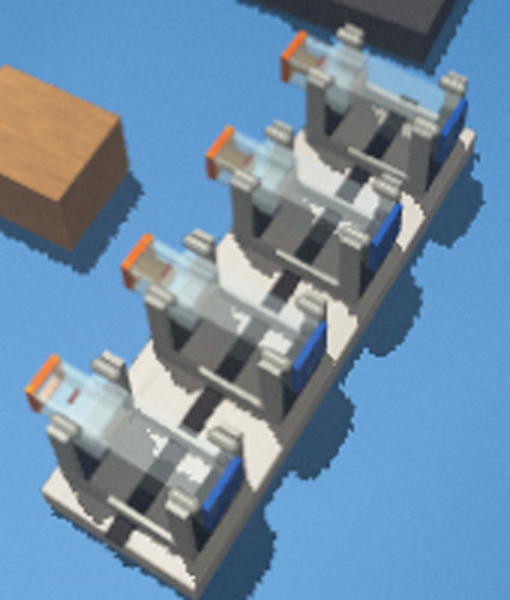

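The leftmost vial (y≈0.39) has a clear neck with only the red tongue showing, so it is empty. The other three show brown spacers. The sizes match, so I have the poses:

| Item | Pose |
|---|---|
| Vial mids | (503.9,145.7), (518.4,229.4), (533,313.2), (547.5,396.9) mm |
| Mouth direction | (.985,-.171) |
| Bar | (592,-30) mm |
| Bin | (480,-308) mm |

I'll start with the empty vial.

apply_moves --deltas '[{"offset":[0.5,-0.23,0],"rot":[0,0,0.004],"jaw":60},{"offset":[0.9,-0.415,0],"rot":[0,0,0.004],"jaw":60},{"offset":[0.9,-0.415,0],"rot":[0,0,0.004],"jaw":60},{"offset":[0.9,-0.415,0],"rot":[0,0,0.004],"jaw":60},{"offset":[0.9,-0.415,0],"rot":[0,0,0.004],"jaw":60},{"offset":[0.9,-0.415,0],"rot":[0,0,0.004],"jaw":60},{"offset":[0.9,-0.415,0],"rot":[0,0,0],"jaw":60},{"offset":[0.9,-0.415,0],"rot":[0,0,0],"jaw":60},{"offset":[0.9,-0.415,0],"rot":[0,0,0],"jaw":60},{"offset":[0.9,-0.415,0],"rot":[0,0,0],"jaw":60},{"offset":[0.9,-0.415,0],"rot":[0,0,0],"jaw":60},{"offset":[0.9,-0.415,0],"rot":[0,0,0],"jaw":60}]' --squeeze 35

```text
clock: 1.1
tcp_pos: [0.407, 0.4613, 0.247]
ee_rot: [0.085, 0.996, -0.0, -0.0]
ft_force: [0.5, -0.1, 0.0]
width: 0.0604
grip_force: 0.0
```

apply_moves --deltas '[{"offset":[0.9,-0.415,0],"rot":[0,0,0],"jaw":60},{"offset":[0.9,-0.415,0],"rot":[0,0,0],"jaw":60},{"offset":[0.9,-0.415,-0.6],"rot":[0,0,0],"jaw":60},{"offset":[0.9,-0.415,-0.6],"rot":[0,0,0],"jaw":60},{"offset":[0.9,-0.415,-0.6],"rot":[0,0,0],"jaw":60},{"offset":[0.9,-0.41,-0.6],"rot":[0,0,0],"jaw":60},{"offset":[0.26,-0.11,0],"rot":[0,0,0],"jaw":60},{"offset":[0,0,0],"rot":[0,0,0],"jaw":60},{"offset":[0,0,0],"rot":[0,0,0],"jaw":60}]'

```text
clock: 1.85
tcp_pos: [0.5472, 0.3975, 0.188]
ee_rot: [0.085, 0.996, 0.0, -0.0]
ft_force: [0.0, 0.3, 0.5]
width: 0.06
grip_force: 0.0
```

apply_moves --deltas '[{"offset":[0,0,-0.6],"rot":[0,0,0],"jaw":60},{"offset":[0,0,-0.6],"rot":[0,0,0],"jaw":60},{"offset":[0,0,-0.6],"rot":[0,0,0],"jaw":60},{"offset":[0,0,-0.6],"rot":[0,0,0],"jaw":60},{"offset":[0,0,-0.6],"rot":[0,0,0],"jaw":60},{"offset":[0,0,-0.6],"rot":[0,0,0],"jaw":60},{"offset":[0,0,-0.6],"rot":[0,0,0],"jaw":60},{"offset":[0,0,-0.48],"rot":[0,0,0],"jaw":60},{"offset":[0,0,0],"rot":[0,0,0],"jaw":60}]'

```text
clock: 2.6
tcp_pos: [0.5456, 0.3977, 0.0686]
ee_rot: [0.084, 0.996, -0.001, -0.001]
ft_force: [-0.5, -0.7, -0.5]
width: 0.0602
grip_force: 0.0
```

apply_moves --deltas '[{"offset":[0,0,0],"rot":[0,0,0],"jaw":20},{"offset":[0,0,0],"rot":[0,0,0],"jaw":20},{"offset":[0,0,0],"rot":[0,0,0],"jaw":20},{"offset":[0,0,0],"rot":[0,0,0],"jaw":20},{"offset":[0,0,0],"rot":[0,0,0],"jaw":20},{"offset":[0,0,0],"rot":[0,0,0],"jaw":20},{"offset":[0,0,0],"rot":[0,0,0],"jaw":20},{"offset":[0,0,0],"rot":[0,0,0],"jaw":20}]'

```text
clock: 3.27
tcp_pos: [0.5479, 0.3974, 0.0716]
ee_rot: [0.085, 0.996, 0.0, 0.001]
ft_force: [-0.1, 0.0, 4.0]
width: 0.0296
grip_force: 35.0
```

apply_moves --deltas '[{"offset":[0,0,0.2],"rot":[0,0,0],"jaw":20},{"offset":[0,0,0.2],"rot":[0,0,0],"jaw":20},{"offset":[0,0,0.3],"rot":[0,0,0],"jaw":20},{"offset":[0,0,0.3],"rot":[0,0,0],"jaw":20},{"offset":[0,0,0.5],"rot":[0,0,0],"jaw":20},{"offset":[0,0,0.7],"rot":[0,0,0],"jaw":20},{"offset":[0,0,0.8],"rot":[0,0,0],"jaw":20},{"offset":[0,0,0.8],"rot":[0,0,0],"jaw":20},{"offset":[0,0,0.8],"rot":[0,0,0],"jaw":20},{"offset":[0,0,0.8],"rot":[0,0,0],"jaw":20},{"offset":[0,0,0.6],"rot":[0,0,0],"jaw":20},{"offset":[0,0,0],"rot":[0,0,0],"jaw":20}]'

```text
clock: 4.27
tcp_pos: [0.5485, 0.3977, 0.2279]
ee_rot: [0.085, 0.996, 0.003, 0.004]
ft_force: [0.7, 1.3, 1.1]
width: 0.0302
grip_force: 35.0
```

```bash
python3 - <<'E'
from h import *
c=cam('side','s1.png');cv2.imwrite('pics/s1c.png',c['frame'][150:480,130:450])
s=manip.get_state();print(s['qpos'].round(3),s['width'],s['tcp_pos'])
E
```

```text
[ 0.577  0.296  1.04  -0.     1.799 -0.823] 0.030103009131960713 [0.54825113 0.39758907 0.22515611]
```

View pics/s1c.png

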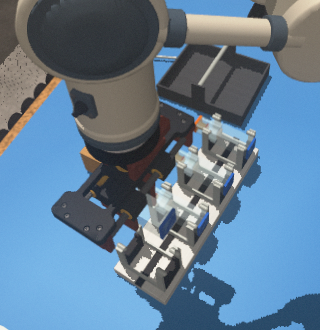

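The side crop shows the left station empty and the vial held in the gripper. Next it goes over to the bin.

apply_moves --deltas '[{"offset":[-0.014,-0.5,0],"rot":[0,0,-0.0141],"jaw":20},{"offset":[-0.014,-0.9,0],"rot":[0,0,-0.0141],"jaw":20},{"offset":[-0.014,-0.9,0],"rot":[0,0,-0.0141],"jaw":20},{"offset":[-0.014,-0.9,0],"rot":[0,0,-0.0141],"jaw":20},{"offset":[-0.014,-0.9,0],"rot":[0,0,-0.0141],"jaw":20},{"offset":[-0.014,-0.9,0],"rot":[0,0,-0.0141],"jaw":20},{"offset":[-0.014,-0.9,0],"rot":[0,0,-0.0141],"jaw":20},{"offset":[-0.014,-0.9,0],"rot":[0,0,-0.0141],"jaw":20},{"offset":[-0.014,-0.9,0],"rot":[0,0,-0.0141],"jaw":20},{"offset":[-0.014,-0.9,0],"rot":[0,0,-0.0141],"jaw":20},{"offset":[-0.014,-0.9,0],"rot":[0,0,-0.0141],"jaw":20},{"offset":[-0.014,-0.9,0],"rot":[0,0,-0.0141],"jaw":20}]'

```text
clock: 5.32
tcp_pos: [0.5427, 0.136, 0.2196]
ee_rot: [0.345, 0.939, -0.0, -0.001]
ft_force: [-0.4, -0.0, -1.4]
width: 0.0296
grip_force: 35.0
```

apply_moves --deltas '[{"offset":[-0.014,-0.9,0],"rot":[0,0,-0.0141],"jaw":20},{"offset":[-0.014,-0.9,0],"rot":[0,0,-0.0141],"jaw":20},{"offset":[-0.014,-0.9,0],"rot":[0,0,-0.0141],"jaw":20},{"offset":[-0.014,-0.9,0],"rot":[0,0,-0.0141],"jaw":20},{"offset":[-0.014,-0.9,0],"rot":[0,0,-0.0141],"jaw":20},{"offset":[-0.014,-0.9,0],"rot":[0,0,-0.0141],"jaw":20},{"offset":[-0.014,-0.9,0],"rot":[0,0,-0.0141],"jaw":20},{"offset":[-0.014,-0.9,0],"rot":[0,0,-0.0141],"jaw":20},{"offset":[-0.014,-0.9,0],"rot":[0,0,-0.0141],"jaw":20},{"offset":[-0.014,-0.9,0],"rot":[0,0,-0.0141],"jaw":20},{"offset":[-0.014,-0.9,0],"rot":[0,0,-0.0141],"jaw":20},{"offset":[-0.014,-0.9,0],"rot":[0,0,-0.0141],"jaw":20}]'

```text
clock: 6.32
tcp_pos: [0.5384, -0.1338, 0.2196]
ee_rot: [0.579, 0.815, -0.0, -0.001]
ft_force: [1.4, 0.4, -1.6]
width: 0.0302
grip_force: 35.0
```

apply_moves --deltas '[{"offset":[-0.014,-0.9,0],"rot":[0,0,-0.0141],"jaw":20},{"offset":[-0.014,-0.9,0],"rot":[0,0,-0.0141],"jaw":20},{"offset":[-0.014,-0.9,0],"rot":[0,0,-0.0141],"jaw":20},{"offset":[-0.014,-0.9,0],"rot":[0,0,-0.0141],"jaw":20},{"offset":[-0.014,-0.9,0],"rot":[0,0,-0.0141],"jaw":20},{"offset":[-0.014,-0.9,0],"rot":[0,0,-0.0141],"jaw":20},{"offset":[-0.014,-0.9,0],"rot":[0,0,-0.0141],"jaw":20},{"offset":[-0.014,-0.36,0],"rot":[0,0,-0.0141],"jaw":20},{"offset":[0,0,0],"rot":[0,0,0],"jaw":20},{"offset":[0,0,0],"rot":[0,0,0],"jaw":20}]'

```text
clock: 7.15
tcp_pos: [0.5358, -0.2993, 0.2196]
ee_rot: [0.713, 0.701, -0.0, -0.001]
ft_force: [0.2, 0.5, -0.6]
width: 0.0295
grip_force: 35.0
```

```bash
cat >> h.py <<'E'
def binpose(fn=None):
    c=cam('top',fn);W=xyz(c)
    m=(W[...,2]>.052)&(W[...,2]<.068)&(W[...,0]>.3)&(W[...,0]<.7)&(W[...,1]<-.15)&(W[...,1]>-.5)
    d=(c['frame'].max(-1)<70)
    P=W[m&d][:,:2]*1000
    r=cv2.minAreaRect(P.astype(np.float32));print('bin',len(P),np.round(r[0],1),np.round(r[1],1),round(r[2],1))
    s=manip.get_state();print(s['qpos'].round(3),s['tcp_pos'].round(4),s['ee_rot'].round(4),round(s['width'],4),round(s['clock'],2))
    return c
E
python3 -c "
from h import *
binpose('t2.png')"
```

```text
bin 386 [ 479.5 -305.2] [187.3 170.9] 0.2
[-0.564  0.125  1.243  0.     1.775 -0.548] [ 0.5361 -0.2987  0.22  ] [ 7.126e-01  7.015e-01  0.000e+00 -7.000e-04] 0.03 7.2
```

The bin hasn't moved. I'll lower the vial 4 mm inward and release it with a small opening.

apply_moves --deltas '[{"offset":[-0.08,0,-0.6],"rot":[0,0,0],"jaw":20},{"offset":[-0.08,0,-0.8],"rot":[0,0,0],"jaw":20},{"offset":[0,0,-0.8],"rot":[0,0,0],"jaw":20},{"offset":[0,0,-0.8],"rot":[0,0,0],"jaw":20},{"offset":[0,0,-0.8],"rot":[0,0,0],"jaw":20},{"offset":[0,0,-0.8],"rot":[0,0,0],"jaw":20},{"offset":[0,0,-0.8],"rot":[0,0,0],"jaw":20},{"offset":[0,0,-0.7],"rot":[0,0,0],"jaw":20},{"offset":[0,0,-0.6],"rot":[0,0,0],"jaw":20},{"offset":[0,0,-0.5],"rot":[0,0,0],"jaw":20},{"offset":[0,0,-0.24],"rot":[0,0,0],"jaw":20},{"offset":[0,0,0],"rot":[0,0,0],"jaw":20}]'

```text
clock: 8.2
tcp_pos: [0.5317, -0.2981, 0.0329]
ee_rot: [0.713, 0.701, -0.0, -0.001]
ft_force: [-0.1, 0.6, -1.3]
width: 0.03
grip_force: 35.0
```

apply_moves --deltas '[{"offset":[0,0,0],"rot":[0,0,0],"jaw":36},{"offset":[0,0,0],"rot":[0,0,0],"jaw":36},{"offset":[0,0,0],"rot":[0,0,0],"jaw":36},{"offset":[0,0,0.4],"rot":[0,0,0],"jaw":36},{"offset":[0,0,0.8],"rot":[0,0,0],"jaw":36},{"offset":[0,0,0.9],"rot":[0,0,0],"jaw":36},{"offset":[0,0,0.9],"rot":[0,0,0],"jaw":36},{"offset":[0,0,0.9],"rot":[0,0,0],"jaw":60},{"offset":[0,0,0.9],"rot":[0,0,0],"jaw":60},{"offset":[0,0,0.9],"rot":[0,0,0],"jaw":60},{"offset":[0,0,0.9],"rot":[0,0,0],"jaw":60}]'

```text
clock: 9.12
tcp_pos: [0.5323, -0.2994, 0.2026]
ee_rot: [0.713, 0.701, 0.0, 0.001]
ft_force: [0.7, -1.0, 0.5]
width: 0.0584
grip_force: 0.0
```

apply_moves --deltas '[{"offset":[0,0.5,0],"rot":[0,0,0.016],"jaw":60},{"offset":[0,0.9,0],"rot":[0,0,0.016],"jaw":60},{"offset":[0,0.9,0],"rot":[0,0,0.016],"jaw":60},{"offset":[0,0.9,0],"rot":[0,0,0.016],"jaw":60},{"offset":[0,0.9,0],"rot":[0,0,0.016],"jaw":60},{"offset":[0,0.9,0],"rot":[0,0,0.016],"jaw":60},{"offset":[0,0.9,0],"rot":[0,0,0.016],"jaw":60},{"offset":[0,0.9,0],"rot":[0,0,0.016],"jaw":60},{"offset":[0,0.9,0],"rot":[0,0,0.016],"jaw":60},{"offset":[0,0.9,0],"rot":[0,0,0.016],"jaw":60},{"offset":[0,0.9,0],"rot":[0,0,0.016],"jaw":60},{"offset":[0,0.9,0],"rot":[0,0,0.016],"jaw":60}]'

```text
clock: 10.12
tcp_pos: [0.5323, -0.0383, 0.2014]
ee_rot: [0.472, 0.882, 0.0, 0.001]
ft_force: [-0.4, 0.3, -0.3]
width: 0.0596
grip_force: 0.0
```

apply_moves --deltas '[{"offset":[0,0.9,0],"rot":[0,0,0.016],"jaw":60},{"offset":[0,0.9,0],"rot":[0,0,0.016],"jaw":60},{"offset":[0,0.9,0],"rot":[0,0,0.016],"jaw":60},{"offset":[0,0.9,0],"rot":[0,0,0.016],"jaw":60},{"offset":[0,0.9,0],"rot":[0,0,0.016],"jaw":60},{"offset":[0,0.9,0],"rot":[0,0,0.016],"jaw":60},{"offset":[0,0.9,0],"rot":[0,0,0.016],"jaw":60},{"offset":[0,0.9,0],"rot":[0,0,0.016],"jaw":60},{"offset":[0,0.9,0],"rot":[0,0,0.016],"jaw":60},{"offset":[0,0.9,0],"rot":[0,0,0.016],"jaw":60},{"offset":[0,0.9,0],"rot":[0,0,0.016],"jaw":60},{"offset":[0,0.9,0],"rot":[0,0,0.016],"jaw":60}]'

```text
clock: 11.12
tcp_pos: [0.5323, 0.2319, 0.2014]
ee_rot: [0.188, 0.982, 0.001, 0.001]
ft_force: [-0.3, 0.2, -0.6]
width: 0.0599
grip_force: 0.0
```

apply_moves --deltas '[{"offset":[0,0.9,0],"rot":[0,0,0.016],"jaw":60},{"offset":[0,0.9,0],"rot":[0,0,0.016],"jaw":60},{"offset":[0,0.9,0],"rot":[0,0,0.016],"jaw":60},{"offset":[0,0.6,0],"rot":[0,0,0.016],"jaw":60},{"offset":[0.02,0,0],"rot":[0,0,0.003],"jaw":60},{"offset":[0,0,0],"rot":[0,0,0],"jaw":60},{"offset":[0,0,0],"rot":[0,0,0],"jaw":60}]'

```text
clock: 11.7
tcp_pos: [0.533, 0.3125, 0.2005]
ee_rot: [0.086, 0.996, 0.0, 0.0]
ft_force: [0.1, 0.2, -0.0]
width: 0.0598
grip_force: 0.0
```

```bash
python3 -c "
from h import *
c=binpose('t3.png')
cv2.imwrite('pics/t3c.png',cv2.resize(c['frame'][200:380,100:540],None,fx=1.5,fy=1.5))"
```

```text
bin 643 [ 478.2 -306.4] [171.5 188.2] 89.0
[ 0.475  0.134  1.268 -0.     1.739 -0.923] [0.5331 0.3123 0.2003] [8.640e-02 9.963e-01 0.000e+00 4.000e-04] 0.0601 11.75
```

View pics/t3c.png

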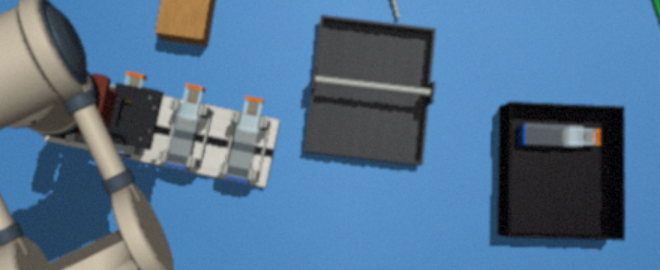

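The first vial lies flat in the bin along its far wall, at crop px (560,135). Next I'll grasp the second vial.

apply_moves --deltas '[{"offset":[0,0,-0.6],"rot":[0,0,0],"jaw":60},{"offset":[0,0,-0.7],"rot":[0,0,0],"jaw":60},{"offset":[0,0,-0.7],"rot":[0,0,0],"jaw":60},{"offset":[0,0,-0.7],"rot":[0,0,0],"jaw":60},{"offset":[0,0,-0.7],"rot":[0,0,0],"jaw":60},{"offset":[0,0,-0.7],"rot":[0,0,0],"jaw":60},{"offset":[0,0,-0.6],"rot":[0,0,0],"jaw":60},{"offset":[0,0,-0.47],"rot":[0,0,0],"jaw":60},{"offset":[0,0,0],"rot":[0,0,0],"jaw":60},{"offset":[0,0,0],"rot":[0,0,0],"jaw":60}]'

```text
clock: 12.58
tcp_pos: [0.5327, 0.3125, 0.0702]
ee_rot: [0.086, 0.996, -0.0, -0.0]
ft_force: [0.3, -0.7, -0.4]
width: 0.0602
grip_force: 0.0
```

apply_moves --deltas '[{"offset":[0,0,0],"rot":[0,0,0],"jaw":20},{"offset":[0,0,0],"rot":[0,0,0],"jaw":20},{"offset":[0,0,0],"rot":[0,0,0],"jaw":20},{"offset":[0,0,0],"rot":[0,0,0],"jaw":20},{"offset":[0,0,0],"rot":[0,0,0],"jaw":20},{"offset":[0,0,0],"rot":[0,0,0],"jaw":20},{"offset":[0,0,0],"rot":[0,0,0],"jaw":20},{"offset":[0,0,0],"rot":[0,0,0],"jaw":20}]' --squeeze 45

```text
clock: 13.25
tcp_pos: [0.533, 0.3134, 0.071]
ee_rot: [0.085, 0.996, 0.0, 0.0]
ft_force: [-0.0, 1.0, 3.1]
width: 0.0297
grip_force: 45.0
```

apply_moves --deltas '[{"offset":[0,0,0.2],"rot":[0,0,0],"jaw":20},{"offset":[0,0,0.2],"rot":[0,0,0],"jaw":20},{"offset":[0,0,0.3],"rot":[0,0,0],"jaw":20},{"offset":[0,0,0.3],"rot":[0,0,0],"jaw":20},{"offset":[0,0,0.5],"rot":[0,0,0],"jaw":20},{"offset":[0,0,0.7],"rot":[0,0,0],"jaw":20},{"offset":[0,0,0.8],"rot":[0,0,0],"jaw":20},{"offset":[0,0,0.8],"rot":[0,0,0],"jaw":20},{"offset":[0,0,0.8],"rot":[0,0,0],"jaw":20},{"offset":[0,0,0.9],"rot":[0,0,0],"jaw":20},{"offset":[0,0,0.9],"rot":[0,0,0],"jaw":20},{"offset":[0,0,0],"rot":[0,0,0],"jaw":20}]'

```text
clock: 14.25
tcp_pos: [0.5341, 0.3136, 0.2386]
ee_rot: [0.086, 0.996, 0.003, 0.005]
ft_force: [0.7, 0.5, 1.0]
width: 0.0301
grip_force: 45.0
```

apply_moves --deltas '[{"offset":[0.177,-0.536,0],"rot":[0,0,-0.0375],"jaw":20},{"offset":[0.177,-0.536,0],"rot":[0,0,-0.0375],"jaw":20},{"offset":[0.177,-0.536,0],"rot":[0,0,-0.0375],"jaw":20},{"offset":[0.177,-0.536,0],"rot":[0,0,-0.0375],"jaw":20},{"offset":[0.177,-0.536,0],"rot":[0,0,-0.0375],"jaw":20},{"offset":[0.177,-0.536,0],"rot":[0,0,-0.0375],"jaw":20},{"offset":[0.177,-0.536,0],"rot":[0,0,-0.0375],"jaw":20},{"offset":[0.177,-0.536,0],"rot":[0,0,-0.0375],"jaw":20},{"offset":[0.177,-0.536,0],"rot":[0,0,-0.0375],"jaw":20},{"offset":[0.177,-0.536,0],"rot":[0,0,-0.0375],"jaw":20},{"offset":[0.177,-0.536,0],"rot":[0,0,-0.0375],"jaw":20},{"offset":[0.177,-0.536,0],"rot":[0,0,-0.0375],"jaw":20}]'

```text
clock: 15.25
tcp_pos: [0.5858, 0.1515, 0.2302]
ee_rot: [0.714, 0.7, -0.0, 0.0]
ft_force: [0.3, -0.0, -1.8]
width: 0.0299
grip_force: 45.0
```

apply_moves --deltas '[{"offset":[0.177,-0.536,0],"rot":[0,0,-0.0375],"jaw":20},{"offset":[0.177,-0.536,0],"rot":[0,0,-0.0375],"jaw":20},{"offset":[0.177,-0.536,0],"rot":[0,0,-0.0375],"jaw":20},{"offset":[0.177,-0.536,0],"rot":[0,0,-0.0375],"jaw":20},{"offset":[0.177,-0.536,0],"rot":[0,0,-0.0375],"jaw":20},{"offset":[0.177,-0.536,0],"rot":[0,0,-0.0375],"jaw":20},{"offset":[0.177,-0.536,0],"rot":[0,0,-0.0375],"jaw":20},{"offset":[0.177,-0.536,0],"rot":[0,0,-0.0375],"jaw":20},{"offset":[0.177,-0.536,0],"rot":[0,0,-0.0375],"jaw":20},{"offset":[0.177,-0.536,0],"rot":[0,0,-0.0375],"jaw":20},{"offset":[0.177,-0.536,0],"rot":[0,0,-0.0375],"jaw":20},{"offset":[0.177,-0.536,0],"rot":[0,0,-0.0375],"jaw":20}]'

```text
clock: 16.25
tcp_pos: [0.6389, -0.0093, 0.2302]
ee_rot: [0.998, 0.069, -0.0, 0.0]
ft_force: [1.3, -0.0, -1.1]
width: 0.0294
grip_force: 45.0
```

apply_moves --deltas '[{"offset":[0.177,-0.536,0],"rot":[0,0,-0.0375],"jaw":20},{"offset":[0.177,-0.536,0],"rot":[0,0,-0.0375],"jaw":20},{"offset":[0,0,0],"rot":[0,0,0],"jaw":20},{"offset":[0,0,0],"rot":[0,0,0],"jaw":20}]'

```text
clock: 16.58
tcp_pos: [0.6476, -0.0356, 0.23]
ee_rot: [0.999, -0.045, -0.0, -0.0]
ft_force: [-0.2, -0.2, -0.9]
width: 0.0299
grip_force: 45.0
```

apply_moves --deltas '[{"offset":[0,0,0],"rot":[-0.0031,-0.0332,0],"jaw":20},{"offset":[0,0,0],"rot":[-0.0031,-0.0332,0],"jaw":20},{"offset":[0,0,0],"rot":[-0.0031,-0.0332,0],"jaw":20},{"offset":[0,0,0],"rot":[-0.0031,-0.0332,0],"jaw":20},{"offset":[0,0,0],"rot":[-0.0031,-0.0332,0],"jaw":20},{"offset":[0,0,0],"rot":[0,0,0],"jaw":20}]'

```text
clock: 17.08
tcp_pos: [0.6436, -0.0334, 0.2249]
ee_rot: [0.966, -0.042, 0.256, 0.012]
ft_force: [-0.9, 0.0, -2.6]
width: 0.0298
grip_force: 45.0
```

```bash
python3 -c "
from h import *
from scipy.spatial.transform import Rotation as R
s=manip.get_state();print(s['qpos'].round(3),s['tcp_pos'].round(4),s['width']);print(R.from_quat(s['ee_rot']).as_matrix().round(3))"
```

```text
[-0.109 -0.228  1.651  0.01   1.199  1.548] [ 0.6436 -0.0334  0.2249] 0.02980896628154276
[[ 0.865 -0.088  0.494]
 [-0.076 -0.996 -0.045]
 [ 0.496  0.001 -0.868]]
```

```bash
python3 - <<'E'
import numpy as np
from scipy.optimize import least_squares, fsolve
D=[(.5997,.2465,.0919,1.2319,1.8198),(.6773,.2252,.296,1.04,1.799),(.6137,.22,.125,1.243,1.775),(.6179,.2003,.134,1.268,1.739),(.6444,.2249,-.228,1.651,1.199)]
def fk(p,q2,q3,q5):
    a,L1,L2,e,d1,d6=p; s=q2+q3
    return a+L1*np.sin(q2)+L2*np.sin(s)+e*np.cos(s)+d6*np.sin(s+q5), d1+L1*np.cos(q2)+L2*np.cos(s)-e*np.sin(s)+d6*np.cos(s+q5)
p0=np.array([.03,.35,.4,0,.35,.2])
f=lambda p:np.r_[np.concatenate([np.subtract(fk(p,*d[2:]),d[:2]) for d in D])*1000,(p-p0)*.3]
r=least_squares(f,p0);print(r.x.round(3),np.round(f(r.x)[:10],1))
for th in(45,60,75,90):
  t=np.radians(th)
  for back in(0,.06):
    m=.073+back; R=.5925+m*np.cos(t)-.006*np.sin(t); Z=.07+m*np.sin(t)+.006*np.cos(t)
    g=lambda q:np.subtract(fk(r.x,q[0],q[1],np.pi-t-q[0]-q[1]),(R,Z))
    q=fsolve(g,[-.4,1.8]);print(th,back,q.round(3),'q5',round(np.pi-t-q.sum(),3),np.abs(g(q)).max().round(5))
E
```

```text
[-0.     0.372  0.561  0.095  0.154  0.323] [ 0.   0.   0.  -0.2 -0.1  0.1  0.   0.1  0.  -0.1]
45 0 [-0.38   2.042] q5 0.695 0.0
45 0.06 [-0.28   1.886] q5 0.749 0.0
60 0 [-0.561  2.27 ] q5 0.385 0.0
60 0.06 [-0.502  2.137] q5 0.46 0.0
75 0 [-0.668  2.469] q5 0.031 0.0
75 0.06 [-0.691  2.375] q5 0.149 0.0
90 0 [-0.585  2.589] q5 -0.433 0.0
90 0.06 [-0.786  2.575] q5 -0.219 0.0
```

60° is feasible, so I'll finish the tilt and lower to 50 mm off the bar.

apply_moves --deltas '[{"offset":[0,0,0],"rot":[-0.0031,-0.0332,0],"jaw":20},{"offset":[0,0,0],"rot":[-0.0031,-0.0332,0],"jaw":20},{"offset":[0,0,0],"rot":[-0.0031,-0.0332,0],"jaw":20},{"offset":[0,0,0],"rot":[-0.0031,-0.0332,0],"jaw":20},{"offset":[0,0,0],"rot":[-0.0031,-0.0332,0],"jaw":20},{"offset":[0,0,-0.5],"rot":[0,0,0],"jaw":20},{"offset":[0,0,-0.5],"rot":[0,0,0],"jaw":20},{"offset":[0,0,-0.5],"rot":[0,0,0],"jaw":20},{"offset":[0,0,-0.5],"rot":[0,0,0],"jaw":20},{"offset":[0,0,0],"rot":[0,0,0],"jaw":20},{"offset":[0,0,0],"rot":[0,0,0],"jaw":20},{"offset":[0,0,0],"rot":[0,0,0],"jaw":20}]'

```text
clock: 18.08
tcp_pos: [0.6487, -0.035, 0.1817]
ee_rot: [0.865, -0.04, 0.499, 0.023]
ft_force: [1.0, -0.2, -0.6]
width: 0.03
grip_force: 45.0
```

```bash
python3 - <<'E'
from h import *
from scipy.spatial.transform import Rotation as R
s=manip.get_state();print(s['qpos'].round(3),s['tcp_pos'].round(4),s['width']);M=R.from_quat(s['ee_rot']).as_matrix();print(M.round(3))
u=M[:,0]; g=s['tcp_pos']+.006*M[:,2]; b=np.array([.592,-.030,.070]); v=b-g
for sg in(1,-1): print('axis',sg*u,'along',v@(sg*u),'perp',v@M[:,2],v@M[:,1])
c=cam('side');cv2.imwrite('pics/k1.png',cv2.resize(c['frame'][130:300,220:440],None,fx=3,fy=3))
E
```

```text
[-0.117 -0.511  2.156  0.048  0.45   1.514] [ 0.6487 -0.035   0.1817] 0.029961888216981123
[[ 0.498 -0.092  0.862]
 [-0.045 -0.996 -0.08 ]
 [ 0.866  0.001 -0.5  ]]
axis [ 0.49822319 -0.04512722  0.86587365] along -0.12521828988740238 perp 0.0006253380834429596 0.00011084194082253069
axis [-0.49822319  0.04512722 -0.86587365] along 0.12521828988740238 perp 0.0006253380834429596 0.00011084194082253069
```

View pics/k1.png

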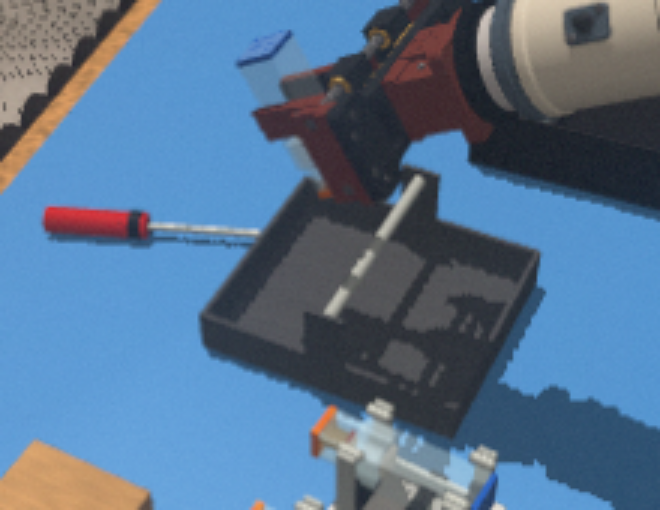

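The bar is centred under the vial axis to within 1 mm, with about 52 mm to contact. Now a knock at 0.24 m/s.

apply_moves --deltas '[{"offset":[-0.399,0.036,-0.693],"rot":[0,0,0],"jaw":20},{"offset":[-0.399,0.036,-0.693],"rot":[0,0,0],"jaw":20},{"offset":[-0.399,0.036,-0.693],"rot":[0,0,0],"jaw":20}]'

```text
clock: 18.38
tcp_pos: [0.621, -0.033, 0.1366]
ee_rot: [0.861, -0.04, 0.506, 0.024]
ft_force: [14.0, 0.6, 31.4]
width: 0.0298
grip_force: 45.0
```

apply_moves --deltas '[{"offset":[0.399,-0.036,0.693],"rot":[0,0,0],"jaw":20},{"offset":[0.399,-0.036,0.693],"rot":[0,0,0],"jaw":20},{"offset":[0.399,-0.036,0.693],"rot":[0,0,0],"jaw":20},{"offset":[0,0,0],"rot":[0,0,0],"jaw":20},{"offset":[0,0,0],"rot":[0,0,0],"jaw":20},{"offset":[0,0,0],"rot":[0,0,0],"jaw":20},{"offset":[0,0,0],"rot":[0,0,0],"jaw":20}]'

```text
clock: 18.97
tcp_pos: [0.647, -0.0351, 0.1782]
ee_rot: [0.866, -0.04, 0.498, 0.023]
ft_force: [-0.0, -0.4, -0.9]
width: 0.0296
grip_force: 45.0
```

```bash
cat >> h.py <<'E'
def tray(fn):
    a=cam('side')['frame'][150:270,270:410]; b=cam('top')['frame'][195:325,290:405]
    a=cv2.resize(a,(420,360));b=cv2.resize(b,(345,390))
    o=np.zeros((390,770,3),np.uint8);o[:360,:420]=a;o[:,425:770]=b
    cv2.imwrite('pics/'+fn,o)
E
python3 -c "
from h import *
tray('k2.png')"
```

```text
(no output)
```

View pics/k2.png

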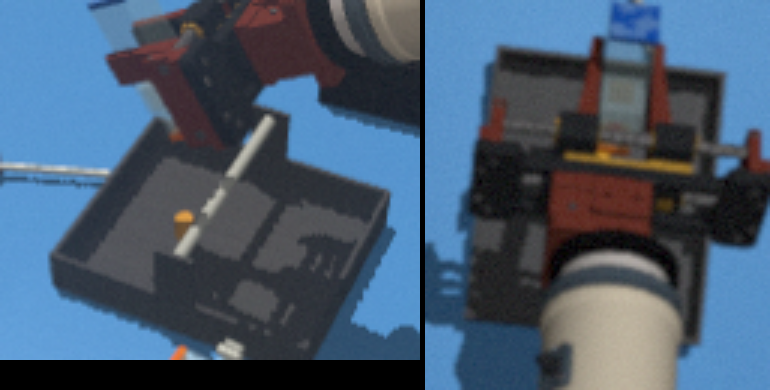

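The brass spacer stands upright in the tray at crop px (183,222), so one knock was enough. Next I'll level the vial and carry it to the bin.

apply_moves --deltas '[{"offset":[0,0,0.3],"rot":[0.0031,0.0332,0],"jaw":20},{"offset":[0,0,0.3],"rot":[0.0031,0.0332,0],"jaw":20},{"offset":[0,0,0.3],"rot":[0.0031,0.0332,0],"jaw":20},{"offset":[0,0,0.3],"rot":[0.0031,0.0332,0],"jaw":20},{"offset":[0,0,0.3],"rot":[0.0031,0.0332,0],"jaw":20},{"offset":[0,0,0.3],"rot":[0.0031,0.0332,0],"jaw":20},{"offset":[0,0,0.2],"rot":[0.0031,0.0332,0],"jaw":20},{"offset":[0,0,0],"rot":[0.0031,0.0332,0],"jaw":20},{"offset":[0,0,0],"rot":[0.0031,0.0332,0],"jaw":20},{"offset":[0,0,0],"rot":[0.0031,0.0332,0],"jaw":20},{"offset":[0,0,0],"rot":[0,0,0],"jaw":20}]'

```text
clock: 19.98
tcp_pos: [0.6493, -0.0355, 0.2244]
ee_rot: [0.999, -0.046, -0.006, -0.0]
ft_force: [0.5, -0.5, -2.7]
width: 0.0295
grip_force: 45.0
```

apply_moves --deltas '[{"offset":[-0.55,-0.656,0],"rot":[0,0,0.0327],"jaw":20},{"offset":[-0.55,-0.656,0],"rot":[0,0,0.0327],"jaw":20},{"offset":[-0.55,-0.656,0],"rot":[0,0,0.0327],"jaw":20},{"offset":[-0.55,-0.656,0],"rot":[0,0,0.0327],"jaw":20},{"offset":[-0.55,-0.656,0],"rot":[0,0,0.0327],"jaw":20},{"offset":[-0.55,-0.656,0],"rot":[0,0,0.0327],"jaw":20},{"offset":[-0.55,-0.656,0],"rot":[0,0,0.0327],"jaw":20},{"offset":[-0.55,-0.656,0],"rot":[0,0,0.0327],"jaw":20},{"offset":[-0.55,-0.656,0],"rot":[0,0,0.0327],"jaw":20},{"offset":[-0.55,-0.656,0],"rot":[0,0,0.0327],"jaw":20},{"offset":[-0.55,-0.656,0],"rot":[0,0,0.0327],"jaw":20},{"offset":[-0.55,-0.656,0],"rot":[0,0,0.0327],"jaw":20}]'

```text
clock: 20.98
tcp_pos: [0.4817, -0.2324, 0.2301]
ee_rot: [0.84, 0.542, 0.001, 0.002]
ft_force: [0.0, -0.1, -1.1]
width: 0.03
grip_force: 45.0
```

apply_moves --deltas '[{"offset":[-0.55,-0.656,0],"rot":[0,0,0.0327],"jaw":20},{"offset":[-0.55,-0.656,0],"rot":[0,0,0.0327],"jaw":20},{"offset":[-0.55,-0.656,0],"rot":[0,0,0.0327],"jaw":20},{"offset":[-0.55,-0.656,0],"rot":[0,0,0.0327],"jaw":20},{"offset":[0,0,0],"rot":[0,0,0],"jaw":20},{"offset":[0,0,0],"rot":[0,0,0],"jaw":20}]'

```text
clock: 21.48
tcp_pos: [0.4271, -0.2978, 0.2303]
ee_rot: [0.715, 0.699, 0.0, 0.001]
ft_force: [-0.2, 0.6, -0.6]
width: 0.0297
grip_force: 45.0
```

```bash
python3 -c "
from h import *
binpose('t4.png')"
```

```text
bin 450 [ 478.2 -306.2] [169.7 189.1] 88.7
[-6.730e-01 -1.270e-01  1.477e+00  1.000e-03  1.789e+00 -6.510e-01] [ 0.4276 -0.2972  0.2303] [7.150e-01 6.991e-01 4.000e-04 1.100e-03] 0.0298 21.53
```

apply_moves --deltas '[{"offset":[0,0,-0.7],"rot":[0,0,0],"jaw":20},{"offset":[0,0,-0.8],"rot":[0,0,0],"jaw":20},{"offset":[0,0,-0.8],"rot":[0,0,0],"jaw":20},{"offset":[0,0,-0.8],"rot":[0,0,0],"jaw":20},{"offset":[0,0,-0.8],"rot":[0,0,0],"jaw":20},{"offset":[0,0,-0.8],"rot":[0,0,0],"jaw":20},{"offset":[0,0,-0.8],"rot":[0,0,0],"jaw":20},{"offset":[0,0,-0.8],"rot":[0,0,0],"jaw":20},{"offset":[0,0,-0.7],"rot":[0,0,0],"jaw":20},{"offset":[0,0,-0.5],"rot":[0,0,0],"jaw":20},{"offset":[0,0,-0.34],"rot":[0,0,0],"jaw":20},{"offset":[0,0,0],"rot":[0,0,0],"jaw":20}]'

```text
clock: 22.53
tcp_pos: [0.4274, -0.2963, 0.0324]
ee_rot: [0.714, 0.7, -0.0, -0.001]
ft_force: [0.2, -0.3, -0.9]
width: 0.03
grip_force: 45.0
```

apply_moves --deltas '[{"offset":[0,0,0],"rot":[0,0,0],"jaw":36},{"offset":[0,0,0],"rot":[0,0,0],"jaw":36},{"offset":[0,0,0],"rot":[0,0,0],"jaw":36},{"offset":[0,0,0.4],"rot":[0,0,0],"jaw":36},{"offset":[0,0,0.8],"rot":[0,0,0],"jaw":36},{"offset":[0,0,0.9],"rot":[0,0,0],"jaw":36},{"offset":[0,0,0.9],"rot":[0,0,0],"jaw":36},{"offset":[0,0,0.9],"rot":[0,0,0],"jaw":60},{"offset":[0,0,0.9],"rot":[0,0,0],"jaw":60},{"offset":[0,0,0.9],"rot":[0,0,0],"jaw":60},{"offset":[0,0,0.9],"rot":[0,0,0],"jaw":60}]'

```text
clock: 23.45
tcp_pos: [0.4279, -0.2977, 0.2023]
ee_rot: [0.714, 0.7, 0.0, 0.001]
ft_force: [-0.6, -0.0, 0.6]
width: 0.0586
grip_force: 0.0
```

apply_moves --deltas '[{"offset":[0.151,0.878,0],"rot":[0,0,0.0188],"jaw":60},{"offset":[0.151,0.878,0],"rot":[0,0,0.0188],"jaw":60},{"offset":[0.151,0.878,0],"rot":[0,0,0.0188],"jaw":60},{"offset":[0.151,0.878,0],"rot":[0,0,0.0188],"jaw":60},{"offset":[0.151,0.878,0],"rot":[0,0,0.0188],"jaw":60},{"offset":[0.151,0.878,0],"rot":[0,0,0.0188],"jaw":60},{"offset":[0.151,0.878,0],"rot":[0,0,0.0188],"jaw":60},{"offset":[0.151,0.878,0],"rot":[0,0,0.0188],"jaw":60},{"offset":[0.151,0.878,0],"rot":[0,0,0.0188],"jaw":60},{"offset":[0.151,0.878,0],"rot":[0,0,0.0188],"jaw":60},{"offset":[0.151,0.878,0],"rot":[0,0,0.0188],"jaw":60},{"offset":[0.151,0.878,0],"rot":[0,0,0.0188],"jaw":60}]'

```text
clock: 24.45
tcp_pos: [0.4734, -0.0332, 0.2012]
ee_rot: [0.425, 0.905, 0.0, 0.001]
ft_force: [-0.4, 0.1, 0.1]
width: 0.0601
grip_force: 0.0
```

apply_moves --deltas '[{"offset":[0.151,0.878,0],"rot":[0,0,0.0188],"jaw":60},{"offset":[0.151,0.878,0],"rot":[0,0,0.0188],"jaw":60},{"offset":[0.151,0.878,0],"rot":[0,0,0.0188],"jaw":60},{"offset":[0.151,0.878,0],"rot":[0,0,0.0188],"jaw":60},{"offset":[0.151,0.878,0],"rot":[0,0,0.0188],"jaw":60},{"offset":[0.151,0.878,0],"rot":[0,0,0.0188],"jaw":60},{"offset":[0.151,0.878,0],"rot":[0,0,0.0188],"jaw":60},{"offset":[0.151,0.878,0],"rot":[0,0,0.0188],"jaw":60},{"offset":[0.151,0.878,0],"rot":[0,0,0.0188],"jaw":60},{"offset":[0.151,0.878,0],"rot":[0,0,0.0188],"jaw":60},{"offset":[0.151,0.878,0],"rot":[0,0,0.0188],"jaw":60},{"offset":[0.151,0.878,0],"rot":[0,0,0.0188],"jaw":60}]'

```text
clock: 25.45
tcp_pos: [0.5187, 0.2304, 0.2011]
ee_rot: [0.085, 0.996, 0.0, 0.001]
ft_force: [0.3, 0.2, -0.7]
width: 0.0601
grip_force: 0.0
```

apply_moves --deltas '[{"offset":[0,0,0],"rot":[0,0,0],"jaw":60},{"offset":[0,0,0],"rot":[0,0,0],"jaw":60},{"offset":[0,0,0],"rot":[0,0,0],"jaw":60}]'

```text
clock: 25.7
tcp_pos: [0.5185, 0.2288, 0.2003]
ee_rot: [0.087, 0.996, -0.0, 0.0]
ft_force: [0.2, -0.6, -0.2]
width: 0.0601
grip_force: 0.0
```

```bash
python3 -c "
from h import *
binpose('t5.png')"
```

```text
bin 625 [ 478.4 -306.3] [170.5 188.7] 88.8
[ 0.355 -0.004  1.412 -0.     1.732 -1.041] [0.5186 0.2285 0.2002] [8.710e-02 9.962e-01 0.000e+00 5.000e-04] 0.0599 25.75
```

apply_moves --deltas '[{"offset":[0,0.02,-0.6],"rot":[0,0,0],"jaw":60},{"offset":[0,0,-0.7],"rot":[0,0,0],"jaw":60},{"offset":[0,0,-0.7],"rot":[0,0,0],"jaw":60},{"offset":[0,0,-0.7],"rot":[0,0,0],"jaw":60},{"offset":[0,0,-0.7],"rot":[0,0,0],"jaw":60},{"offset":[0,0,-0.7],"rot":[0,0,0],"jaw":60},{"offset":[0,0,-0.6],"rot":[0,0,0],"jaw":60},{"offset":[0,0,-0.46],"rot":[0,0,0],"jaw":60},{"offset":[0,0,0],"rot":[0,0,0],"jaw":60},{"offset":[0,0,0],"rot":[0,0,0],"jaw":60}]'

```text
clock: 26.58
tcp_pos: [0.5183, 0.229, 0.0703]
ee_rot: [0.087, 0.996, -0.0, -0.0]
ft_force: [-0.4, 0.2, 0.5]
width: 0.0604
grip_force: 0.0
```

apply_moves --deltas '[{"offset":[0,0,0],"rot":[0,0,0],"jaw":20},{"offset":[0,0,0],"rot":[0,0,0],"jaw":20},{"offset":[0,0,0],"rot":[0,0,0],"jaw":20},{"offset":[0,0,0],"rot":[0,0,0],"jaw":20},{"offset":[0,0,0],"rot":[0,0,0],"jaw":20},{"offset":[0,0,0],"rot":[0,0,0],"jaw":20},{"offset":[0,0,0],"rot":[0,0,0],"jaw":20},{"offset":[0,0,0],"rot":[0,0,0],"jaw":20}]'

```text
clock: 27.25
tcp_pos: [0.5187, 0.2298, 0.0709]
ee_rot: [0.086, 0.996, 0.0, 0.0]
ft_force: [-0.3, -0.1, 3.1]
width: 0.03
grip_force: 45.0
```

apply_moves --deltas '[{"offset":[0,0,0.2],"rot":[0,0,0],"jaw":20},{"offset":[0,0,0.2],"rot":[0,0,0],"jaw":20},{"offset":[0,0,0.3],"rot":[0,0,0],"jaw":20},{"offset":[0,0,0.3],"rot":[0,0,0],"jaw":20},{"offset":[0,0,0.5],"rot":[0,0,0],"jaw":20},{"offset":[0,0,0.7],"rot":[0,0,0],"jaw":20},{"offset":[0,0,0.8],"rot":[0,0,0],"jaw":20},{"offset":[0,0,0.8],"rot":[0,0,0],"jaw":20},{"offset":[0,0,0.8],"rot":[0,0,0],"jaw":20},{"offset":[0,0,0.9],"rot":[0,0,0],"jaw":20},{"offset":[0,0,0.9],"rot":[0,0,0],"jaw":20},{"offset":[0,0,0],"rot":[0,0,0],"jaw":20}]'

```text
clock: 28.25
tcp_pos: [0.5199, 0.2302, 0.2382]
ee_rot: [0.086, 0.996, 0.002, 0.005]
ft_force: [-0.1, -0.2, 0.8]
width: 0.0296
grip_force: 45.0
```

apply_moves --deltas '[{"offset":[0.199,-0.407,0],"rot":[0,0,-0.0375],"jaw":20},{"offset":[0.199,-0.407,0],"rot":[0,0,-0.0375],"jaw":20},{"offset":[0.199,-0.407,0],"rot":[0,0,-0.0375],"jaw":20},{"offset":[0.199,-0.407,0],"rot":[0,0,-0.0375],"jaw":20},{"offset":[0.199,-0.407,0],"rot":[0,0,-0.0375],"jaw":20},{"offset":[0.199,-0.407,0],"rot":[0,0,-0.0375],"jaw":20},{"offset":[0.199,-0.407,0],"rot":[0,0,-0.0375],"jaw":20},{"offset":[0.199,-0.407,0],"rot":[0,0,-0.0375],"jaw":20},{"offset":[0.199,-0.407,0],"rot":[0,0,-0.0375],"jaw":20},{"offset":[0.199,-0.407,0],"rot":[0,0,-0.0375],"jaw":20},{"offset":[0.199,-0.407,0],"rot":[0,0,-0.0375],"jaw":20},{"offset":[0.199,-0.407,0],"rot":[0,0,-0.0375],"jaw":20}]'

```text
clock: 29.25
tcp_pos: [0.5782, 0.107, 0.2301]
ee_rot: [0.715, 0.699, -0.0, -0.0]
ft_force: [0.7, 1.0, -1.1]
width: 0.0297
grip_force: 45.0
```

apply_moves --deltas '[{"offset":[0.199,-0.407,0],"rot":[0,0,-0.0375],"jaw":20},{"offset":[0.199,-0.407,0],"rot":[0,0,-0.0375],"jaw":20},{"offset":[0.199,-0.407,0],"rot":[0,0,-0.0375],"jaw":20},{"offset":[0.199,-0.407,0],"rot":[0,0,-0.0375],"jaw":20},{"offset":[0.199,-0.407,0],"rot":[0,0,-0.0375],"jaw":20},{"offset":[0.199,-0.407,0],"rot":[0,0,-0.0375],"jaw":20},{"offset":[0.199,-0.407,0],"rot":[0,0,-0.0375],"jaw":20},{"offset":[0.199,-0.407,0],"rot":[0,0,-0.0375],"jaw":20},{"offset":[0.199,-0.407,0],"rot":[0,0,-0.0375],"jaw":20},{"offset":[0.199,-0.407,0],"rot":[0,0,-0.0375],"jaw":20},{"offset":[0.199,-0.407,0],"rot":[0,0,-0.0375],"jaw":20},{"offset":[0.199,-0.407,0],"rot":[0,0,-0.0375],"jaw":20}]'

```text
clock: 30.25
tcp_pos: [0.6379, -0.0151, 0.23]
ee_rot: [0.998, 0.068, -0.0, 0.0]
ft_force: [0.9, -0.3, -1.1]
width: 0.0297
grip_force: 45.0
```

apply_moves --deltas '[{"offset":[0.199,-0.407,0],"rot":[0,0,-0.0375],"jaw":20},{"offset":[0.199,-0.407,0],"rot":[0,0,-0.0375],"jaw":20},{"offset":[0,0,0],"rot":[0,0,0],"jaw":20},{"offset":[0,0,0],"rot":[0,0,0],"jaw":20}]'

```text
clock: 30.58
tcp_pos: [0.6476, -0.0351, 0.2299]
ee_rot: [0.999, -0.046, -0.0, -0.0]
ft_force: [-0.7, -0.1, -0.6]
width: 0.0296
grip_force: 45.0
```

apply_moves --deltas '[{"offset":[0,0,0],"rot":[-0.0031,-0.0332,0],"jaw":20},{"offset":[0,0,0],"rot":[-0.0031,-0.0332,0],"jaw":20},{"offset":[0,0,0],"rot":[-0.0031,-0.0332,0],"jaw":20},{"offset":[0,0,0],"rot":[-0.0031,-0.0332,0],"jaw":20},{"offset":[0,0,0],"rot":[-0.0031,-0.0332,0],"jaw":20},{"offset":[0,0,0],"rot":[-0.0031,-0.0332,0],"jaw":20},{"offset":[0,0,0],"rot":[-0.0031,-0.0332,0],"jaw":20},{"offset":[0,0,0],"rot":[-0.0031,-0.0332,0],"jaw":20},{"offset":[0,0,0],"rot":[-0.0031,-0.0332,0],"jaw":20},{"offset":[0,0,0],"rot":[-0.0031,-0.0332,0],"jaw":20}]'

```text
clock: 31.42
tcp_pos: [0.647, -0.0338, 0.2311]
ee_rot: [0.864, -0.039, 0.502, 0.024]
ft_force: [-0.3, 0.6, -0.7]
width: 0.0296
grip_force: 45.0
```

apply_moves --deltas '[{"offset":[0,0,-0.5],"rot":[0,0,0],"jaw":20},{"offset":[0,0,-0.5],"rot":[0,0,0],"jaw":20},{"offset":[0,0,-0.5],"rot":[0,0,0],"jaw":20},{"offset":[0,0,-0.5],"rot":[0,0,0],"jaw":20},{"offset":[0,0,0],"rot":[0,0,0],"jaw":20},{"offset":[0,0,0],"rot":[0,0,0],"jaw":20},{"offset":[0,0,0],"rot":[0,0,0],"jaw":20}]'

```text
clock: 32.0
tcp_pos: [0.6482, -0.0346, 0.1814]
ee_rot: [0.865, -0.04, 0.5, 0.023]
ft_force: [-0.1, 0.2, -1.2]
width: 0.0295
grip_force: 45.0
```

```bash
cat >> h.py <<'E'
def align():
    from scipy.spatial.transform import Rotation as R
    s=manip.get_state();M=R.from_quat(s['ee_rot']).as_matrix();print(s['qpos'].round(3),s['tcp_pos'].round(4),s['width'],M[:,0].round(3))
    g=s['tcp_pos']+.006*M[:,2]; v=np.array([.592,-.030,.070])-g
    print('along',-v@M[:,0],'perp',v@M[:,2],v@M[:,1])
E
python3 -c "
from h import *
align()"
```

```text
[-0.116 -0.512  2.158  0.046  0.449  1.518] [ 0.6482 -0.0346  0.1814] 0.029460001368032077 [ 0.498 -0.047  0.866]
along 0.12468978837462698 perp 0.0008270013799030832 0.0007156468474228457
```

apply_moves --deltas '[{"offset":[-0.399,0.036,-0.693],"rot":[0,0,0],"jaw":20},{"offset":[-0.399,0.036,-0.693],"rot":[0,0,0],"jaw":20},{"offset":[-0.399,0.036,-0.693],"rot":[0,0,0],"jaw":20}]'

```text
clock: 32.25
tcp_pos: [0.6208, -0.0324, 0.1363]
ee_rot: [0.861, -0.04, 0.506, 0.024]
ft_force: [13.9, 0.0, 32.0]
width: 0.0298
grip_force: 45.0
```

apply_moves --deltas '[{"offset":[0.399,-0.036,0.693],"rot":[0,0,0],"jaw":20},{"offset":[0.399,-0.036,0.693],"rot":[0,0,0],"jaw":20},{"offset":[0.399,-0.036,0.693],"rot":[0,0,0],"jaw":20},{"offset":[0,0,0],"rot":[0,0,0],"jaw":20},{"offset":[0,0,0],"rot":[0,0,0],"jaw":20},{"offset":[0,0,0],"rot":[0,0,0],"jaw":20},{"offset":[0,0,0],"rot":[0,0,0],"jaw":20}]'

```text
clock: 32.83
tcp_pos: [0.647, -0.0347, 0.1783]
ee_rot: [0.866, -0.041, 0.498, 0.023]
ft_force: [0.5, 0.9, -0.2]
width: 0.0299
grip_force: 45.0
```

```bash
python3 -c "
from h import *
tray('k3.png')"
```

```text
(no output)
```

View pics/k3.png

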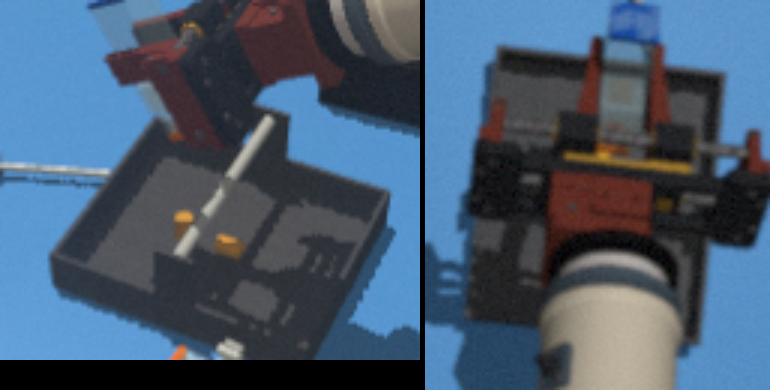

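Two spacers are now in the tray, at (183,222) and (230,244). Next I'll bin this vial.

apply_moves --deltas '[{"offset":[0,0,0.3],"rot":[0.0031,0.0332,0],"jaw":20},{"offset":[0,0,0.3],"rot":[0.0031,0.0332,0],"jaw":20},{"offset":[0,0,0.3],"rot":[0.0031,0.0332,0],"jaw":20},{"offset":[0,0,0.3],"rot":[0.0031,0.0332,0],"jaw":20},{"offset":[0,0,0.3],"rot":[0.0031,0.0332,0],"jaw":20},{"offset":[0,0,0.3],"rot":[0.0031,0.0332,0],"jaw":20},{"offset":[0,0,0.2],"rot":[0.0031,0.0332,0],"jaw":20},{"offset":[0,0,0],"rot":[0.0031,0.0332,0],"jaw":20},{"offset":[0,0,0],"rot":[0.0031,0.0332,0],"jaw":20},{"offset":[0,0,0],"rot":[0.0031,0.0332,0],"jaw":20},{"offset":[0,0,0],"rot":[0,0,0],"jaw":20}]'

```text
clock: 33.85
tcp_pos: [0.6493, -0.0351, 0.2245]
ee_rot: [0.999, -0.047, -0.006, -0.0]
ft_force: [0.0, -1.2, -3.2]
width: 0.0301
grip_force: 45.0
```

apply_moves --deltas '[{"offset":[-0.431,-0.657,0],"rot":[0,0,0.0327],"jaw":20},{"offset":[-0.431,-0.657,0],"rot":[0,0,0.0327],"jaw":20},{"offset":[-0.431,-0.657,0],"rot":[0,0,0.0327],"jaw":20},{"offset":[-0.431,-0.657,0],"rot":[0,0,0.0327],"jaw":20},{"offset":[-0.431,-0.657,0],"rot":[0,0,0.0327],"jaw":20},{"offset":[-0.431,-0.657,0],"rot":[0,0,0.0327],"jaw":20},{"offset":[-0.431,-0.657,0],"rot":[0,0,0.0327],"jaw":20},{"offset":[-0.431,-0.657,0],"rot":[0,0,0.0327],"jaw":20},{"offset":[-0.431,-0.657,0],"rot":[0,0,0.0327],"jaw":20},{"offset":[-0.431,-0.657,0],"rot":[0,0,0.0327],"jaw":20},{"offset":[-0.431,-0.657,0],"rot":[0,0,0.0327],"jaw":20},{"offset":[-0.431,-0.657,0],"rot":[0,0,0.0327],"jaw":20}]'

```text
clock: 34.85
tcp_pos: [0.5175, -0.2324, 0.2303]
ee_rot: [0.841, 0.541, 0.001, 0.002]
ft_force: [0.4, -0.5, -0.6]
width: 0.0298
grip_force: 45.0
```

apply_moves --deltas '[{"offset":[-0.431,-0.657,0],"rot":[0,0,0.0327],"jaw":20},{"offset":[-0.431,-0.657,0],"rot":[0,0,0.0327],"jaw":20},{"offset":[-0.431,-0.657,0],"rot":[0,0,0.0327],"jaw":20},{"offset":[-0.431,-0.657,0],"rot":[0,0,0.0327],"jaw":20},{"offset":[0,0,0],"rot":[0,0,0],"jaw":20},{"offset":[0,0,0],"rot":[0,0,0],"jaw":20}]'

```text
clock: 35.35
tcp_pos: [0.4747, -0.2978, 0.2303]
ee_rot: [0.716, 0.698, 0.0, 0.001]
ft_force: [-0.3, 0.4, -0.4]
width: 0.0302
grip_force: 45.0
```

```bash
python3 -c "
from h import *
c=binpose('t6.png')
cv2.imwrite('pics/t6c.png',cv2.resize(c['frame'][240:380,400:560],None,fx=3,fy=3))"
```

```text
bin 406 [ 480.1 -291.7] [140.1 191.6] 88.0
[-6.200e-01 -2.000e-02  1.375e+00  1.000e-03  1.785e+00 -5.950e-01] [ 0.4752 -0.2972  0.2304] [7.157e-01 6.984e-01 5.000e-04 9.000e-04] 0.0295 35.4
```

View pics/t6c.png

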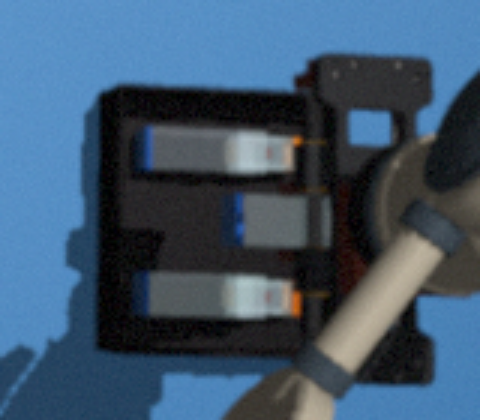

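The bin is unmoved, with two vials lying flat at crop px (215,148) and (215,293). The third goes between them, then I'll nudge it toward the near side to leave room for the fourth.

apply_moves --deltas '[{"offset":[0.04,0,-0.7],"rot":[0,0,0],"jaw":20},{"offset":[0,0,-0.8],"rot":[0,0,0],"jaw":20},{"offset":[0,0,-0.8],"rot":[0,0,0],"jaw":20},{"offset":[0,0,-0.8],"rot":[0,0,0],"jaw":20},{"offset":[0,0,-0.8],"rot":[0,0,0],"jaw":20},{"offset":[0,0,-0.8],"rot":[0,0,0],"jaw":20},{"offset":[0,0,-0.8],"rot":[0,0,0],"jaw":20},{"offset":[0,0,-0.8],"rot":[0,0,0],"jaw":20},{"offset":[0,0,-0.7],"rot":[0,0,0],"jaw":20},{"offset":[0,0,-0.5],"rot":[0,0,0],"jaw":20},{"offset":[0,0,-0.34],"rot":[0,0,0],"jaw":20},{"offset":[0,0,0],"rot":[0,0,0],"jaw":20}]'

```text
clock: 36.4
tcp_pos: [0.4758, -0.2964, 0.0323]
ee_rot: [0.715, 0.699, -0.0, -0.001]
ft_force: [-0.2, 0.3, -1.0]
width: 0.03
grip_force: 45.0
```

apply_moves --deltas '[{"offset":[-0.15,0,0],"rot":[0,0,0],"jaw":20},{"offset":[-0.15,0,0],"rot":[0,0,0],"jaw":20},{"offset":[-0.15,0,0],"rot":[0,0,0],"jaw":20},{"offset":[-0.15,0,0],"rot":[0,0,0],"jaw":20},{"offset":[-0.15,0,0],"rot":[0,0,0],"jaw":20},{"offset":[0,0,0],"rot":[0,0,0],"jaw":20}]'

```text
clock: 36.9
tcp_pos: [0.4572, -0.2979, 0.035]
ee_rot: [0.715, 0.699, -0.0, 0.0]
ft_force: [-0.1, 0.5, -0.9]
width: 0.0296
grip_force: 45.0
```

apply_moves --deltas '[{"offset":[0,0,0],"rot":[0,0,0],"jaw":36},{"offset":[0,0,0],"rot":[0,0,0],"jaw":36},{"offset":[0,0,0],"rot":[0,0,0],"jaw":36},{"offset":[0,0,0.4],"rot":[0,0,0],"jaw":36},{"offset":[0,0,0.8],"rot":[0,0,0],"jaw":36},{"offset":[0,0,0.9],"rot":[0,0,0],"jaw":36},{"offset":[0,0,0.9],"rot":[0,0,0],"jaw":36},{"offset":[0,0,0.9],"rot":[0,0,0],"jaw":60},{"offset":[0,0,0.9],"rot":[0,0,0],"jaw":60},{"offset":[0,0,0.9],"rot":[0,0,0],"jaw":60},{"offset":[0,0,0.9],"rot":[0,0,0],"jaw":60}]'

```text
clock: 37.82
tcp_pos: [0.4574, -0.2975, 0.2012]
ee_rot: [0.715, 0.699, -0.0, 0.0]
ft_force: [0.6, -0.1, 0.5]
width: 0.058
grip_force: 0.0
```

apply_moves --deltas '[{"offset":[0.093,0.886,0],"rot":[0,0,0.0226],"jaw":60},{"offset":[0.093,0.886,0],"rot":[0,0,0.0226],"jaw":60},{"offset":[0.093,0.886,0],"rot":[0,0,0.0226],"jaw":60},{"offset":[0.093,0.886,0],"rot":[0,0,0.0226],"jaw":60},{"offset":[0.093,0.886,0],"rot":[0,0,0.0226],"jaw":60},{"offset":[0.093,0.886,0],"rot":[0,0,0.0226],"jaw":60},{"offset":[0.093,0.886,0],"rot":[0,0,0.0226],"jaw":60},{"offset":[0.093,0.886,0],"rot":[0,0,0.0226],"jaw":60},{"offset":[0.093,0.886,0],"rot":[0,0,0.0226],"jaw":60},{"offset":[0.093,0.886,0],"rot":[0,0,0.0226],"jaw":60},{"offset":[0.093,0.886,0],"rot":[0,0,0.0226],"jaw":60},{"offset":[0.093,0.886,0],"rot":[0,0,0.0226],"jaw":60}]'

```text
clock: 38.82
tcp_pos: [0.4854, -0.0307, 0.2001]
ee_rot: [0.36, 0.933, -0.0, 0.0]
ft_force: [0.0, 0.2, -0.3]
width: 0.0602
grip_force: 0.0
```

apply_moves --deltas '[{"offset":[0.093,0.886,0],"rot":[0,0,0.0226],"jaw":60},{"offset":[0.093,0.886,0],"rot":[0,0,0.0226],"jaw":60},{"offset":[0.093,0.886,0],"rot":[0,0,0.0226],"jaw":60},{"offset":[0.093,0.886,0],"rot":[0,0,0.0226],"jaw":60},{"offset":[0.093,0.886,0],"rot":[0,0,0.0226],"jaw":60},{"offset":[0.093,0.886,0],"rot":[0,0,0.0226],"jaw":60},{"offset":[0.093,0.886,0],"rot":[0,0,0.0226],"jaw":60},{"offset":[0.093,0.886,0],"rot":[0,0,0.0226],"jaw":60},{"offset":[0,0,0],"rot":[0,0,0],"jaw":60},{"offset":[0,0,0],"rot":[0,0,0],"jaw":60},{"offset":[0,0,0],"rot":[0,0,0],"jaw":60}]'

```text
clock: 39.73
tcp_pos: [0.5041, 0.1448, 0.1997]
ee_rot: [0.087, 0.996, -0.0, -0.0]
ft_force: [0.6, -0.1, -0.4]
width: 0.0599
grip_force: 0.0
```

```bash
python3 -c "
from h import *
c=binpose('t7.png')
cv2.imwrite('pics/t7c.png',cv2.resize(c['frame'][190:380,100:560],None,fx=1.6,fy=1.6))"
```

```text
bin 642 [ 478.4 -306.6] [170.8 188.6] 88.4
[ 2.150e-01 -1.170e-01  1.522e+00 -1.000e-03  1.737e+00 -1.182e+00] [0.5041 0.1445 0.1997] [ 8.690e-02  9.962e-01 -3.000e-04  1.000e-04] 0.0601 39.78
```

View pics/t7c.png

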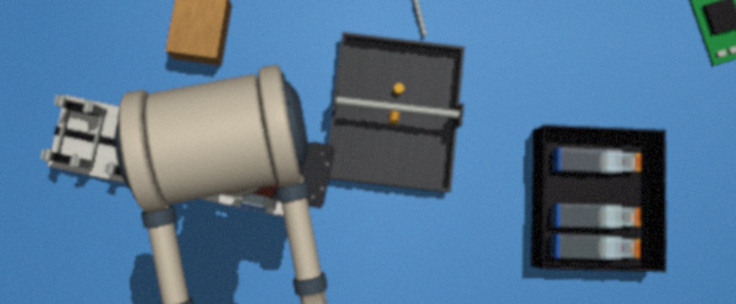

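Three vials are in the bin, with a gap at crop px (600,188) for the fourth. Two spacers are in the tray, at (399,88) and (394,116). On to the last vial.

apply_moves --deltas '[{"offset":[0,0.03,-0.6],"rot":[0,0,0],"jaw":60},{"offset":[0,0,-0.7],"rot":[0,0,0],"jaw":60},{"offset":[0,0,-0.7],"rot":[0,0,0],"jaw":60},{"offset":[0,0,-0.7],"rot":[0,0,0],"jaw":60},{"offset":[0,0,-0.7],"rot":[0,0,0],"jaw":60},{"offset":[0,0,-0.7],"rot":[0,0,0],"jaw":60},{"offset":[0,0,-0.6],"rot":[0,0,0],"jaw":60},{"offset":[0,0,-0.45],"rot":[0,0,0],"jaw":60},{"offset":[0,0,0],"rot":[0,0,0],"jaw":60},{"offset":[0,0,0],"rot":[0,0,0],"jaw":60}]'

```text
clock: 40.62
tcp_pos: [0.504, 0.1454, 0.0705]
ee_rot: [0.087, 0.996, -0.0, -0.0]
ft_force: [-1.2, -0.8, -0.3]
width: 0.0603
grip_force: 0.0
```

apply_moves --deltas '[{"offset":[0,0,0],"rot":[0,0,0],"jaw":20},{"offset":[0,0,0],"rot":[0,0,0],"jaw":20},{"offset":[0,0,0],"rot":[0,0,0],"jaw":20},{"offset":[0,0,0],"rot":[0,0,0],"jaw":20},{"offset":[0,0,0],"rot":[0,0,0],"jaw":20},{"offset":[0,0,0],"rot":[0,0,0],"jaw":20},{"offset":[0,0,0],"rot":[0,0,0],"jaw":20},{"offset":[0,0,0],"rot":[0,0,0],"jaw":20}]'

```text
clock: 41.28
tcp_pos: [0.5044, 0.1462, 0.0712]
ee_rot: [0.086, 0.996, 0.0, 0.0]
ft_force: [1.4, 0.1, 2.3]
width: 0.0294
grip_force: 45.0
```

apply_moves --deltas '[{"offset":[0,0,0.2],"rot":[0,0,0],"jaw":20},{"offset":[0,0,0.2],"rot":[0,0,0],"jaw":20},{"offset":[0,0,0.3],"rot":[0,0,0],"jaw":20},{"offset":[0,0,0.3],"rot":[0,0,0],"jaw":20},{"offset":[0,0,0.5],"rot":[0,0,0],"jaw":20},{"offset":[0,0,0.7],"rot":[0,0,0],"jaw":20},{"offset":[0,0,0.8],"rot":[0,0,0],"jaw":20},{"offset":[0,0,0.8],"rot":[0,0,0],"jaw":20},{"offset":[0,0,0.8],"rot":[0,0,0],"jaw":20},{"offset":[0,0,0.9],"rot":[0,0,0],"jaw":20},{"offset":[0,0,0.9],"rot":[0,0,0],"jaw":20},{"offset":[0,0,0],"rot":[0,0,0],"jaw":20}]'

```text
clock: 42.28
tcp_pos: [0.5056, 0.1464, 0.238]
ee_rot: [0.086, 0.996, 0.002, 0.005]
ft_force: [0.9, 0.7, 0.4]
width: 0.0301
grip_force: 45.0
```

apply_moves --deltas '[{"offset":[0.221,-0.279,0],"rot":[0,0,-0.0375],"jaw":20},{"offset":[0.221,-0.279,0],"rot":[0,0,-0.0375],"jaw":20},{"offset":[0.221,-0.279,0],"rot":[0,0,-0.0375],"jaw":20},{"offset":[0.221,-0.279,0],"rot":[0,0,-0.0375],"jaw":20},{"offset":[0.221,-0.279,0],"rot":[0,0,-0.0375],"jaw":20},{"offset":[0.221,-0.279,0],"rot":[0,0,-0.0375],"jaw":20},{"offset":[0.221,-0.279,0],"rot":[0,0,-0.0375],"jaw":20},{"offset":[0.221,-0.279,0],"rot":[0,0,-0.0375],"jaw":20},{"offset":[0.221,-0.279,0],"rot":[0,0,-0.0375],"jaw":20},{"offset":[0.221,-0.279,0],"rot":[0,0,-0.0375],"jaw":20},{"offset":[0.221,-0.279,0],"rot":[0,0,-0.0375],"jaw":20},{"offset":[0.221,-0.279,0],"rot":[0,0,-0.0375],"jaw":20}]'

```text
clock: 43.28
tcp_pos: [0.5705, 0.062, 0.2303]
ee_rot: [0.715, 0.7, -0.0, -0.0]
ft_force: [0.6, 0.7, -1.1]
width: 0.0299
grip_force: 45.0
```

apply_moves --deltas '[{"offset":[0.221,-0.279,0],"rot":[0,0,-0.0375],"jaw":20},{"offset":[0.221,-0.279,0],"rot":[0,0,-0.0375],"jaw":20},{"offset":[0.221,-0.279,0],"rot":[0,0,-0.0375],"jaw":20},{"offset":[0.221,-0.279,0],"rot":[0,0,-0.0375],"jaw":20},{"offset":[0.221,-0.279,0],"rot":[0,0,-0.0375],"jaw":20},{"offset":[0.221,-0.279,0],"rot":[0,0,-0.0375],"jaw":20},{"offset":[0.221,-0.279,0],"rot":[0,0,-0.0375],"jaw":20},{"offset":[0.221,-0.279,0],"rot":[0,0,-0.0375],"jaw":20},{"offset":[0.221,-0.279,0],"rot":[0,0,-0.0375],"jaw":20},{"offset":[0.221,-0.279,0],"rot":[0,0,-0.0375],"jaw":20},{"offset":[0.221,-0.279,0],"rot":[0,0,-0.0375],"jaw":20},{"offset":[0.221,-0.279,0],"rot":[0,0,-0.0375],"jaw":20}]'

```text
clock: 44.28
tcp_pos: [0.6369, -0.0216, 0.2302]
ee_rot: [0.998, 0.068, -0.0, -0.0]
ft_force: [0.3, 0.7, -1.1]
width: 0.0296
grip_force: 45.0
```

apply_moves --deltas '[{"offset":[0.221,-0.279,0],"rot":[0,0,-0.0375],"jaw":20},{"offset":[0.221,-0.279,0],"rot":[0,0,-0.0375],"jaw":20},{"offset":[0,0,0],"rot":[0,0,0],"jaw":20},{"offset":[0,0,0],"rot":[0,0,0],"jaw":20}]'

```text
clock: 44.62
tcp_pos: [0.6477, -0.0354, 0.2301]
ee_rot: [0.999, -0.045, -0.0, -0.0]
ft_force: [-0.2, 0.5, -0.4]
width: 0.0299
grip_force: 45.0
```

apply_moves --deltas '[{"offset":[0,0,0],"rot":[-0.0031,-0.0332,0],"jaw":20},{"offset":[0,0,0],"rot":[-0.0031,-0.0332,0],"jaw":20},{"offset":[0,0,0],"rot":[-0.0031,-0.0332,0],"jaw":20},{"offset":[0,0,0],"rot":[-0.0031,-0.0332,0],"jaw":20},{"offset":[0,0,0],"rot":[-0.0031,-0.0332,0],"jaw":20},{"offset":[0,0,0],"rot":[-0.0031,-0.0332,0],"jaw":20},{"offset":[0,0,0],"rot":[-0.0031,-0.0332,0],"jaw":20},{"offset":[0,0,0],"rot":[-0.0031,-0.0332,0],"jaw":20},{"offset":[0,0,0],"rot":[-0.0031,-0.0332,0],"jaw":20},{"offset":[0,0,0],"rot":[-0.0031,-0.0332,0],"jaw":20}]'

```text
clock: 45.45
tcp_pos: [0.647, -0.0345, 0.2314]
ee_rot: [0.864, -0.039, 0.502, 0.024]
ft_force: [0.5, -0.3, -1.5]
width: 0.0297
grip_force: 45.0
```

apply_moves --deltas '[{"offset":[0,0,-0.5],"rot":[0,0,0],"jaw":20},{"offset":[0,0,-0.5],"rot":[0,0,0],"jaw":20},{"offset":[0,0,-0.5],"rot":[0,0,0],"jaw":20},{"offset":[0,0,-0.5],"rot":[0,0,0],"jaw":20},{"offset":[0,0,0],"rot":[0,0,0],"jaw":20},{"offset":[0,0,0],"rot":[0,0,0],"jaw":20},{"offset":[0,0,0],"rot":[0,0,0],"jaw":20}]'

```text
clock: 46.03
tcp_pos: [0.6482, -0.0351, 0.1817]
ee_rot: [0.865, -0.04, 0.5, 0.023]
ft_force: [0.2, 0.3, -0.2]
width: 0.0303
grip_force: 45.0
```

```bash
python3 -c "
from h import *
align()"
```

```text
[-0.117 -0.512  2.158  0.048  0.449  1.515] [ 0.6482 -0.0351  0.1817] 0.030329088944424897 [ 0.498 -0.046  0.866]
along 0.12492234652797524 perp 0.0009061792838435199 0.00013196715403879567
```

apply_moves --deltas '[{"offset":[-0.399,0.036,-0.693],"rot":[0,0,0],"jaw":20},{"offset":[-0.399,0.036,-0.693],"rot":[0,0,0],"jaw":20},{"offset":[-0.399,0.036,-0.693],"rot":[0,0,0],"jaw":20}]'

```text
clock: 46.28
tcp_pos: [0.6205, -0.0328, 0.1357]
ee_rot: [0.862, -0.04, 0.505, 0.024]
ft_force: [14.6, 0.0, 32.5]
width: 0.0294
grip_force: 45.0
```

apply_moves --deltas '[{"offset":[0.399,-0.036,0.693],"rot":[0,0,0],"jaw":20},{"offset":[0.399,-0.036,0.693],"rot":[0,0,0],"jaw":20},{"offset":[0.399,-0.036,0.693],"rot":[0,0,0],"jaw":20},{"offset":[0,0,0],"rot":[0,0,0],"jaw":20},{"offset":[0,0,0],"rot":[0,0,0],"jaw":20},{"offset":[0,0,0],"rot":[0,0,0],"jaw":20},{"offset":[0,0,0],"rot":[0,0,0],"jaw":20}]'

```text
clock: 46.87
tcp_pos: [0.647, -0.0351, 0.1785]
ee_rot: [0.866, -0.041, 0.498, 0.023]
ft_force: [-0.3, 0.7, -1.7]
width: 0.0297
grip_force: 45.0
```

```bash
python3 -c "
from h import *
tray('k4.png')"
```

```text
(no output)
```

View pics/k4.png

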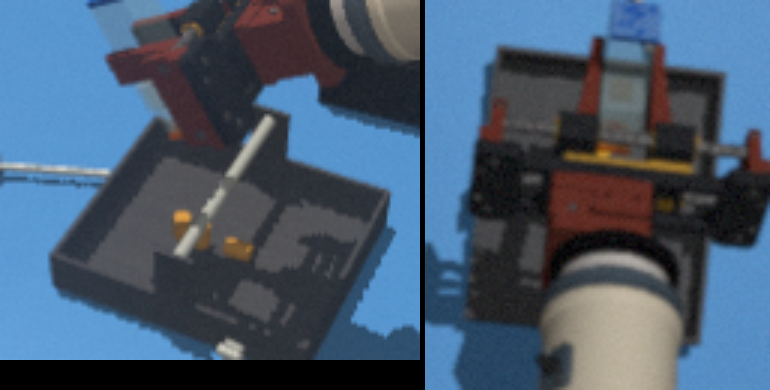

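Three brass pieces seem visible, at (183,222), (205,236) and (238,248). I'll move over the bin and check with the tray in clear view.

apply_moves --deltas '[{"offset":[0,0,0.3],"rot":[0.0031,0.0332,0],"jaw":20},{"offset":[0,0,0.3],"rot":[0.0031,0.0332,0],"jaw":20},{"offset":[0,0,0.3],"rot":[0.0031,0.0332,0],"jaw":20},{"offset":[0,0,0.3],"rot":[0.0031,0.0332,0],"jaw":20},{"offset":[0,0,0.3],"rot":[0.0031,0.0332,0],"jaw":20},{"offset":[0,0,0.3],"rot":[0.0031,0.0332,0],"jaw":20},{"offset":[0,0,0.2],"rot":[0.0031,0.0332,0],"jaw":20},{"offset":[0,0,0],"rot":[0.0031,0.0332,0],"jaw":20},{"offset":[0,0,0],"rot":[0.0031,0.0332,0],"jaw":20},{"offset":[0,0,0],"rot":[0.0031,0.0332,0],"jaw":20},{"offset":[0,0,0],"rot":[0,0,0],"jaw":20}]'

```text
clock: 47.88
tcp_pos: [0.6493, -0.0356, 0.2247]
ee_rot: [0.999, -0.047, -0.006, -0.0]
ft_force: [1.0, 0.1, -3.2]
width: 0.0297
grip_force: 45.0
```

apply_moves --deltas '[{"offset":[-0.382,-0.657,0],"rot":[0,0,0.0327],"jaw":20},{"offset":[-0.382,-0.657,0],"rot":[0,0,0.0327],"jaw":20},{"offset":[-0.382,-0.657,0],"rot":[0,0,0.0327],"jaw":20},{"offset":[-0.382,-0.657,0],"rot":[0,0,0.0327],"jaw":20},{"offset":[-0.382,-0.657,0],"rot":[0,0,0.0327],"jaw":20},{"offset":[-0.382,-0.657,0],"rot":[0,0,0.0327],"jaw":20},{"offset":[-0.382,-0.657,0],"rot":[0,0,0.0327],"jaw":20},{"offset":[-0.382,-0.657,0],"rot":[0,0,0.0327],"jaw":20},{"offset":[-0.382,-0.657,0],"rot":[0,0,0.0327],"jaw":20},{"offset":[-0.382,-0.657,0],"rot":[0,0,0.0327],"jaw":20},{"offset":[-0.382,-0.657,0],"rot":[0,0,0.0327],"jaw":20},{"offset":[-0.382,-0.657,0],"rot":[0,0,0.0327],"jaw":20}]'

```text
clock: 48.88
tcp_pos: [0.5322, -0.2328, 0.2306]
ee_rot: [0.841, 0.541, 0.001, 0.002]
ft_force: [0.1, -0.7, -0.7]
width: 0.0297
grip_force: 45.0
```

apply_moves --deltas '[{"offset":[-0.382,-0.657,0],"rot":[0,0,0.0327],"jaw":20},{"offset":[-0.382,-0.657,0],"rot":[0,0,0.0327],"jaw":20},{"offset":[-0.382,-0.657,0],"rot":[0,0,0.0327],"jaw":20},{"offset":[-0.382,-0.657,0],"rot":[0,0,0.0327],"jaw":20},{"offset":[0,0,0],"rot":[0,0,0],"jaw":20},{"offset":[0,0,0],"rot":[0,0,0],"jaw":20}]'

```text
clock: 49.38
tcp_pos: [0.4943, -0.2982, 0.2306]
ee_rot: [0.716, 0.698, 0.0, 0.001]
ft_force: [0.5, -0.4, -0.9]
width: 0.0299
grip_force: 45.0
```

```bash
python3 - <<'E'
from h import *
c=binpose('t8.png');W=xyz(c)
cv2.imwrite('pics/t8c.png',cv2.resize(c['frame'][190:380,290:560],None,fx=2.8,fy=2.8))
# vials in bin before (t7 picture's pose): use depth now
m=(W[...,2]>.03)&(W[...,2]<.04)&(W[...,0]>.39)&(W[...,0]<.57)&(W[...,1]<-.23)&(W[...,1]>-.385)
x=W[m][:,0]*1000;h,e=np.histogram(x,np.arange(390,570,5));print(list(zip(e[:-1].astype(int),h)))
E
```

```text
bin 378 [ 478.4 -304.5] [166.6 188.5] 89.2
[-6.010e-01  2.500e-02  1.329e+00  1.000e-03  1.785e+00 -5.770e-01] [ 0.4948 -0.2976  0.2306] [7.154e-01 6.987e-01 5.000e-04 9.000e-04] 0.0301 49.43
[(np.int64(390), np.int64(2)), (np.int64(395), np.int64(20)), (np.int64(400), np.int64(86)), (np.int64(405), np.int64(99)), (np.int64(410), np.int64(135)), (np.int64(415), np.int64(95)), (np.int64(420), np.int64(114)), (np.int64(425), np.int64(96)), (np.int64(430), np.int64(0)), (np.int64(435), np.int64(0)), (np.int64(440), np.int64(88)), (np.int64(445), np.int64(98)), (np.int64(450), np.int64(120)), (np.int64(455), np.int64(125)), (np.int64(460), np.int64(103)), (np.int64(465), np.int64(103)), (np.int64(470), np.int64(16)), (np.int64(475), np.int64(0)), (np.int64(480), np.int64(0)), (np.int64(485), np.int64(0)), (np.int64(490), np.int64(0)), (np.int64(495), np.int64(0)), (np.int64(500), np.int64(0)), (np.int64(505), np.int64(0)), (np.int64(510), np.int64(0)), (np.int64(515), np.int64(35)), (np.int64(520), np.int64(65)), (np.int64(525), np.int64(96)), (np.int64(530), np.int64(108)), (np.int64(535), np.int64(103)), (np.int64(540), np.int64(98)), (np.int64(545), np.int64(47)), (np.int64(550), np.int64(0)), (np.int64(555), np.int64(0)), (np.int64(560), np.int64(0))]
```

View pics/t8c.png

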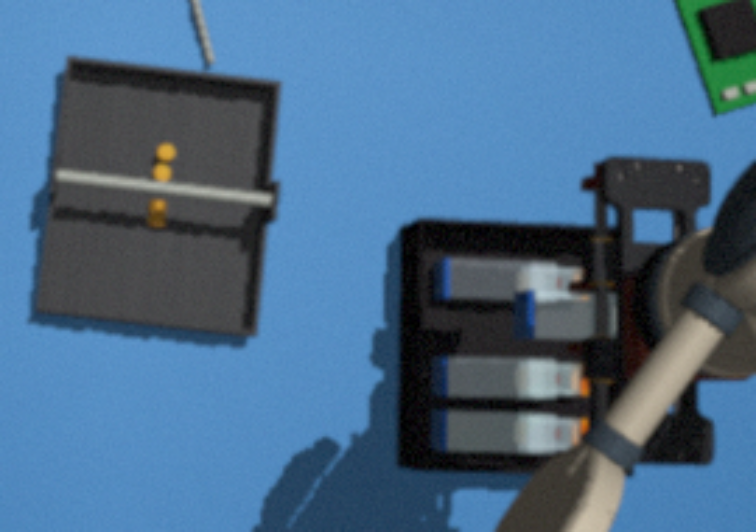

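Three spacers are clearly in the tray, at (166,152), (163,172) and (157,213). The gap in the bin is x 471–517 mm, so I'll release the last vial just above its neighbours to fall into it.

apply_moves --deltas '[{"offset":[-0.02,0,-0.7],"rot":[0,0,0],"jaw":20},{"offset":[0,0,-0.8],"rot":[0,0,0],"jaw":20},{"offset":[0,0,-0.8],"rot":[0,0,0],"jaw":20},{"offset":[0,0,-0.8],"rot":[0,0,0],"jaw":20},{"offset":[0,0,-0.8],"rot":[0,0,0],"jaw":20},{"offset":[0,0,-0.8],"rot":[0,0,0],"jaw":20},{"offset":[0,0,-0.8],"rot":[0,0,0],"jaw":20},{"offset":[0,0,-0.6],"rot":[0,0,0],"jaw":20},{"offset":[0,0,-0.4],"rot":[0,0,0],"jaw":20},{"offset":[0,0,-0.2],"rot":[0,0,0],"jaw":20},{"offset":[0,0,0],"rot":[0,0,0],"jaw":20},{"offset":[0,0,0],"rot":[0,0,0],"jaw":20}]'

```text
clock: 50.43
tcp_pos: [0.495, -0.2978, 0.0639]
ee_rot: [0.714, 0.7, 0.0, 0.001]
ft_force: [-0.4, 0.4, -1.2]
width: 0.0302
grip_force: 45.0
```

apply_moves --deltas '[{"offset":[0,0,0],"rot":[0,0,0],"jaw":50},{"offset":[0,0,0],"rot":[0,0,0],"jaw":50},{"offset":[0,0,0],"rot":[0,0,0],"jaw":50},{"offset":[0,0,0],"rot":[0,0,0],"jaw":50},{"offset":[0,0,0.6],"rot":[0,0,0],"jaw":50},{"offset":[0,0,0.9],"rot":[0,0,0],"jaw":50},{"offset":[0,0,0.9],"rot":[0,0,0],"jaw":50},{"offset":[0,0,0.9],"rot":[0,0,0],"jaw":60},{"offset":[0,0,0.9],"rot":[0,0,0],"jaw":60},{"offset":[0,0,0.9],"rot":[0,0,0],"jaw":60},{"offset":[0,0,0.9],"rot":[0,0,0],"jaw":60}]'

```text
clock: 51.35
tcp_pos: [0.4944, -0.298, 0.2146]
ee_rot: [0.714, 0.7, 0.0, 0.0]
ft_force: [0.6, -0.5, -0.3]
width: 0.0601
grip_force: 0.0
```

apply_moves --deltas '[{"offset":[0,0.9,0],"rot":[0,0,0],"jaw":60},{"offset":[0,0.9,0],"rot":[0,0,0],"jaw":60},{"offset":[0,0.9,0],"rot":[0,0,0],"jaw":60},{"offset":[0,0.9,0],"rot":[0,0,0],"jaw":60},{"offset":[0,0.9,0],"rot":[0,0,0],"jaw":60},{"offset":[0,0.9,0],"rot":[0,0,0],"jaw":60},{"offset":[0,0.9,0],"rot":[0,0,0],"jaw":60},{"offset":[0,0.9,0],"rot":[0,0,0],"jaw":60},{"offset":[0,0.9,0],"rot":[0,0,0],"jaw":60},{"offset":[0,0.9,0],"rot":[0,0,0],"jaw":60},{"offset":[0,0,0],"rot":[0,0,0],"jaw":60},{"offset":[0,0,0],"rot":[0,0,0],"jaw":60}]'

```text
clock: 52.35
tcp_pos: [0.4946, -0.0725, 0.2136]
ee_rot: [0.714, 0.7, 0.0, 0.0]
ft_force: [-0.6, -0.4, 0.2]
width: 0.06
grip_force: 0.0
```

```bash
python3 - <<'E'
from h import *
c=binpose('t9.png');W=xyz(c)
m=(W[...,0]>.39)&(W[...,0]<.57)&(W[...,1]<-.23)&(W[...,1]>-.385);print(np.nanpercentile(W[m][:,2],[2,50,99]))
cv2.imwrite('pics/t9c.png',cv2.resize(c['frame'][120:380,120:560],None,fx=1.8,fy=1.8))
E
```

```text
bin 361 [ 477.9 -320.8] [142.5 188.2] 89.1
[-2.150e-01 -1.840e-01  1.558e+00 -1.000e-03  1.767e+00 -1.950e-01] [ 0.4946 -0.0732  0.2134] [ 7.142e-01  7.000e-01 -1.000e-04  4.000e-04] 0.0596 52.4
[0.00071231 0.03039937 0.03913704]
```

View pics/t9c.png

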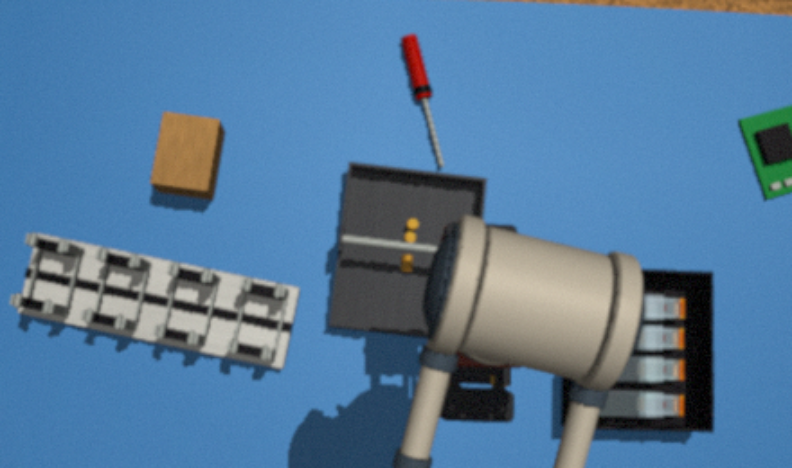

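The final view shows all four vials flat in the bin (mouths at crop x≈683, y 307–405), three spacers in the tray and the rail empty. The driver and carton haven't moved, and the arm is clear of everything.

```bash
python3 -c "
from workcell import manip
print(manip.job_done())"
```

```text
the job is handed in; nothing more can be done
None
```

The job is handed in at about 52 s on the robot's clock: all four vials are in the black bin, the three spacers that were there are in the tray, and the screwdriver and carton are where they were.

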